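# Build the tasting-counter display: three cases, coaster and bottle

### The job

Build the counter display on the dark board, one piece at a time from the bottom up: the longest wooden case first, the middle one on it, the shortest on top of that, each centred and lined up lengthwise with what it lies on; then centre the coaster, open side up, on the shortest case and stand the little sample bottle upright inside it. Set every piece down rather than dropping it; the bottle is glass, so put it down gently and do not knock it over. Leave the cork jar, the corkscrew and the big wine bottle where they are.

Things in the scene. Friction and masses are not known exactly. Their poses are not given: they have to be found in the camera images.
- board: dark slate-like display board, 190 mm long (its x axis), 90 mm wide (y), 4 mm thick, lying fixed on the table; the stack is built on it. Origin: centre of its underside, so its top is 4 mm above the origin.
- long_case: the longest of three like pine cases: 170 mm long (its x axis), 64 mm wide (y), 38 mm high, a plain closed pine gift case with a flat top, loose, lying flat on the table; grasp it across its 64 mm width. Solid and rigid, about 0.3 kg. Origin: centre of its underside. A round dark thumb notch is painted near one end of its lid; either way round is fine.
- middle_case: the middle one of three like pine cases: 130 mm long (its x axis), 64 mm wide (y), 38 mm high, a plain closed pine gift case with a flat top, loose, lying flat on the table; grasp it across its 64 mm width. Solid and rigid, about 0.23 kg. Origin: centre of its underside. A round dark thumb notch is painted near one end of its lid; either way round is fine.
- short_case: the shortest of three like pine cases: 90 mm long (its x axis), 64 mm wide (y), 38 mm high, a plain closed pine gift case with a flat top, loose, lying flat on the table; grasp it across its 64 mm width. Solid and rigid, about 0.16 kg. Origin: centre of its underside. A round dark thumb notch is painted near one end of its lid; either way round is fine.
- coaster: round dark turned-wood bottle coaster, a shallow open cup: 66 mm outside diameter, 18 mm high, wall 4.5 mm, floor 5 mm thick, inside diameter 57 mm; loose, open side up, about 0.06 kg. It can be gripped across its outside. Origin: centre of its underside, z up.
- bottle: small green glass sample bottle with a paper label, standing upright, loose, about 0.2 kg: body 40 mm diameter up to 90 mm, shoulder tapering to a straight neck of 26 mm diameter from 110 mm up to the top at 150 mm. Grip it by the neck. Origin: centre of its underside, z up.
- cork_jar: bystander: clear jar full of corks with a broad cork lid, 68 mm diameter, 87 mm high, upright, loose. Origin: centre of its underside.
- corkscrew: bystander: folded waiter's corkscrew with dark wooden handle, 115 mm long (its x axis), about 30 mm wide, 14 mm high, lying on the table. Origin: centre of the handle's underside.
- wine_bottle: bystander: full-size green wine bottle, 76 mm diameter, 300 mm high, upright, loose, at the robot's far left. Origin: centre of its underside.

How it is judged:
On the way, in this order (a step that is already met when the one before it is completed fails the run):
1. the longest case lies centred and square on the slate board, let go (horizontal distance between long_case and board below 0.012 m and z of long_case in the frame of board between 0.001 and 0.007 m and angle between long_case's own z axis and vertical below 0.06 rad and angle between the x axis of long_case and the x axis of board, either way round below 0.15 rad and contact force between the fingers and long_case below 0.2 N and linear speed of long_case below 0.03 m/s), for 0.2 s.
2. the middle case lies centred and square on the longest, let go (horizontal distance between middle_case and long_case below 0.012 m and z of middle_case in the frame of long_case between 0.035 and 0.041 m and angle between middle_case's own z axis and vertical below 0.06 rad and angle between the x axis of middle_case and the x axis of long_case, either way round below 0.15 rad and contact force between the fingers and middle_case below 0.2 N and linear speed of middle_case below 0.03 m/s), for 0.2 s.
3. the shortest case lies centred and square on the middle one, let go (horizontal distance between short_case and middle_case below 0.012 m and z of short_case in the frame of middle_case between 0.035 and 0.041 m and angle between short_case's own z axis and vertical below 0.06 rad and angle between the x axis of short_case and the x axis of middle_case, either way round below 0.15 rad and contact force between the fingers and short_case below 0.2 N and linear speed of short_case below 0.03 m/s), for 0.2 s.
4. the coaster lies, open side up, centred on the shortest case, let go (horizontal distance between coaster and short_case below 0.012 m and z of coaster in the frame of short_case between 0.035 and 0.041 m and angle between coaster's own z axis and vertical below 0.06 rad and contact force between the fingers and coaster below 0.2 N and linear speed of coaster below 0.03 m/s), for 0.2 s.
5. the sample bottle stands upright inside the coaster, let go (horizontal distance between bottle and coaster below 0.0095 m and z of bottle in the frame of coaster between 0.002 and 0.008 m and angle between bottle's own z axis and vertical below 0.06 rad and contact force between the fingers and bottle below 0.2 N and linear speed of bottle below 0.03 m/s), for 0.2 s.
At the end, for the whole second after the job is handed in: All at rest on the piece below, heights to 3 mm, flat or upright to 0.06 rad. Cases within 12 mm of the centre of what is below and 0.15 rad of its length; coaster within 12 mm of the short case's centre; bottle inside the coaster, within 9.5 mm of its centre. Bystanders moved under 30 mm (horizontal distance between long_case and board below 0.012 m and z of long_case in the frame of board between 0.001 and 0.007 m and angle between each of long_case, middle_case, short_case, coaster, bottle's own z axis and vertical below 0.06 rad and angle between the x axis of long_case and the x axis of board, either way round below 0.15 rad and linear speed of each of long_case, middle_case, short_case, coaster, bottle below 0.02 m/s and angular speed of each of long_case, middle_case, short_case, coaster, bottle below 0.2 rad/s and horizontal distance between middle_case and long_case below 0.012 m and z of middle_case in the frame of long_case between 0.035 and 0.041 m and angle between the x axis of middle_case and the x axis of long_case, either way round below 0.15 rad and horizontal distance between short_case and middle_case below 0.012 m and z of short_case in the frame of middle_case between 0.035 and 0.041 m and angle between the x axis of short_case and the x axis of middle_case, either way round below 0.15 rad and horizontal distance between coaster and short_case below 0.012 m and z of coaster in the frame of short_case between 0.035 and 0.041 m and horizontal distance between bottle and coaster below 0.0095 m and z of bottle in the frame of coaster between 0.002 and 0.008 m and distance of each of cork_jar, corkscrew, wine_bottle from where it was at the start of the episode below 0.03 m); the robot touches nothing.
It fails at once if a case, the coaster or the sample bottle is dropped (moves at over 0.5 m/s with the fingers off it) ((contact force between the fingers and long_case below 0.1 N and linear speed of long_case above 0.5 m/s) or (contact force between the fingers and middle_case below 0.1 N and linear speed of middle_case above 0.5 m/s) or (contact force between the fingers and short_case below 0.1 N and linear speed of short_case above 0.5 m/s) or (contact force between the fingers and coaster below 0.1 N and linear speed of coaster above 0.5 m/s) or (contact force between the fingers and bottle below 0.1 N and linear speed of bottle above 0.5 m/s)).
It fails at once if the sample bottle is knocked over (tilted more than 0.7 rad) (angle between bottle's own z axis and vertical above 0.7 rad).
It fails at once if the sample bottle is slammed into the coaster (more than 60 N) (contact force between bottle and coaster above 60 N).
It fails at once if the cork jar, the corkscrew or the wine bottle is moved more than 30 mm (distance of any of cork_jar, corkscrew, wine_bottle from where it was at the start of the episode above 0.03 m).
It also fails if it takes over 138 s, if anything falls off the work surface, if the arm or the gripper's body presses on something with over 40 N, if the wrist force passes 120 N, or if a joint passes its speed limit or range.

### The arm

A 6-joint arm with a two-finger parallel gripper is mounted at the origin on the work surface. World frame = base frame: x ahead of the robot, y to its left, z up, the work surface at z = 0. Lengths are in m, angles in rad, forces in N, time in s.
With the tool pointing down it reaches from about 0.35 to 0.975 m from the base axis. Payload 4.9 kg.
Tool frame: the origin (TCP) lies midway between the tips of the shut fingers; the grasp point (between the pads) lies manip.tcp_to_grasp behind it (manip.tcp_to_grasp is the distance from the TCP to the grasp point, in m); z points along the fingers, y is the line along which they close (so a half turn about z gives the same grasp; the last joint's range is limited). The gripper opens to 85 mm and grips with 20 to 120 N. Pads are 22 mm wide; open, the fingers measure 114 mm over their backs; the gripper's body (76 mm by 85 mm) begins 54 mm behind the grasp point. The pads swing forward as they close: fully open they stand 13 mm farther back than shut.
Start: joints at [1.217, 0.053, 1.613, -0, 1.476, -0.119], TCP at [0.145, 0.608, 0.231] pointing down, gripper open.
Joint ranges: [-3.01, 3.01], [-1.01, 2.22], [0.06, 2.58], [-1.02, 4.17], [0.09, 2.62], [-3.14, 3.14]. Speed limits (rad/s): [2.57, 2.57, 3.14, 3.14, 3.14, 3.14].

### API

Orientations are given as a unit quaternion [w, x, y, z].
In Python, from plant import manip, grab_frame, calibration, job_done gives the robot as it stands.
- The arm moves only by the tool send_rows, never from a script. Its argument "rows" is a list of rows, each an object of numbers: "x", "y", "z": the shift along the tool's x, y, z normalised to -1 to 1, where 1 is 15 cm; "wx", "wy", "wz": the turn, a rotation vector about the tool's x, y, z normalised to -1 to 1, where 1 is pi/4 rad; "hand": the opening, from -1 (shut) to 1 (fully open). In form: [{"x": .., "y": .., "z": .., "wx": .., "wy": .., "wz": .., "hand": ..}, ...]. A call has exactly 10 rows; each row shifts and turns the commanded pose from where the row before left it, along the tool's axes as they then stand; what a row does not reach is not made up. A row lasts 1/12 s, in which the tool goes at most 41.7 mm and 7.16 degrees, less where a joint would pass 70% of its speed; a pose out of reach is approached as far as the arm can. A call with a number of a shift or a turn outside -1 to 1 is refused whole. A call with a gripper value outside its range is refused whole. The fingers move at their own pace and stop on an object; the grip force is fixed at half the most. Time passes only in rows, so rows that do not move let the fingers close, or fill a call up. It gives the time, the measured TCP pose, the force, the opening and the grip force at its end, in the units of the state.
- manip.state(): the state, without advancing time (a new reading comes with each control period).
- grab_frame(name): name is "scene" or "top" or "wrist"; returns the picture (480x640x3 uint8, blue, green, red); there is no depth.
- calibration(name): a dict with "camera_matrix" (3x3 intrinsics, pixels), "R" (3x3) and "t" (3): a world point X has camera coordinates R X + t. Camera axes: x right, y down, z forward; pixel columns grow to the right and rows downward; lengths in m; the calibration is good to about 2 mm. A picture is of the moment at which its call begins: read the wrist's pose just before it. calibration takes no time and is no camera call; for the wrist camera it gives the pose at the moment of the call.
- job_done(): hands the job in; it is judged then, once.
The state is a dict: "time": time; "joint_pos": joint angles; "joint_vel": joint speeds; "joint_efforts": joint torques, N m; "tool_pos": TCP position; "tool_rot": TCP orientation; "contact_force": force on the tool from outside, world axes, zero at the start; "ft_torque": the same for the moment, N m; "gripper_width": opening from 0.0 (shut) to 1.0 (fully open); "grasp_force": force on a finger pad.
Only numpy, scipy, OpenCV 4.12 (cv2) and the standard library are available. Lean on these libraries where they do the work, as an engineer would, in place of code of your own. Each camera call takes 0.05 s, during which the arm holds its last target. There are 200 camera calls.

## Working session

There is one attempt and no reset: what is moved stays moved. The work goes in short steps, Python scripts to look and compute and a tool call to move; the robot and the scene stay as the last step left them, time stands still between calls to the robot, and variables do not carry over. Pictures are saved under pics/ and viewed, at most 14 in all, crops included, and the job is handed in when it is done.

Besides the shell and the picture viewer there is one more tool, called after "Request:" as a command line: name --argument value ..., lists and objects as JSON in quotes. send_rows: Moves the arm, as the interface text tells. Scaled input: -1 to 1 covers 15 cm each way for a shift and pi/4 rad each way for a turn. Its arguments: {"type":"object","properties":{"rows":{"type":"array","items":{"type":"object","properties":{"x":{"type":"number","minimum":-1,"maximum":1},"y":{"type":"number","minimum":-1,"maximum":1},"z":{"type":"number","minimum":-1,"maximum":1},"wx":{"type":"number","minimum":-1,"maximum":1},"wy":{"type":"number","minimum":-1,"maximum":1},"wz":{"type":"number","minimum":-1,"maximum":1},"hand":{"type":"number"}}}}},"required":["rows"]}

```bash
mkdir -p pics; ls; python3 - <<'E'
from plant import manip, grab_frame, calibration
import cv2,numpy as np
print(manip.state(), manip.tcp_to_grasp)
for n in("scene","top"):
    cv2.imwrite(f"pics/{n}0.png",grab_frame(n)); c=calibration(n); print(n,c)
E
```

```text
pics
{'time': 0.0, 'joint_pos': array([ 1.21700611e+00,  5.33595474e-02,  1.61430463e+00,  1.86324830e-06,
        1.47596973e+00, -1.18968566e-01]), 'joint_vel': array([-1.47492132e-03, -1.12973101e-03, -9.04802039e-04,  9.11347558e-05,
        4.27888439e-04,  1.01865640e-03]), 'joint_efforts': array([ 1.17150153e-04, -3.93675900e+01, -3.70179999e+01, -3.60272554e-05,
        7.06032763e-03, -5.71682392e-06]), 'tool_pos': array([0.14518239, 0.60726722, 0.23005499]), 'tool_rot': array([-2.39916109e-04,  1.17141284e-01,  9.93114736e-01, -9.92027586e-04]), 'contact_force': array([-0.57443297, -0.0224204 , -0.46728236]), 'ft_torque': array([-0.0214178 ,  0.03030972, -0.01351587]), 'grasp_force': 0.0, 'gripper_width': 1.0001839117791163} 0.0187
scene {'camera_matrix': array([[448.68729144,   0.        , 315.73964006],
       [  0.        , 448.68729144, 242.95744995],
       [  0.        ,   0.        ,   1.        ]]), 'R': array([[-0.70043174,  0.71371632, -0.0020966 ],
       [ 0.52361572,  0.51186891, -0.68104096],
       [-0.48499686, -0.47812052, -0.73224232]]), 't': array([ 0.34380624, -0.34356242,  1.47702307])}
top {'camera_matrix': array([[536.04828591,   0.        , 316.79707398],
       [  0.        , 536.04828591, 235.69139254],
       [  0.        ,   0.        ,   1.        ]]), 'R': array([[-0.01989874, -0.99979942, -0.00227337],
       [-0.97326581,  0.01989095, -0.22881875],
       [ 0.22881808, -0.00234061, -0.97346639]]), 't': array([0.09587997, 0.60689511, 1.36168296])}
```

View pics/top0.png

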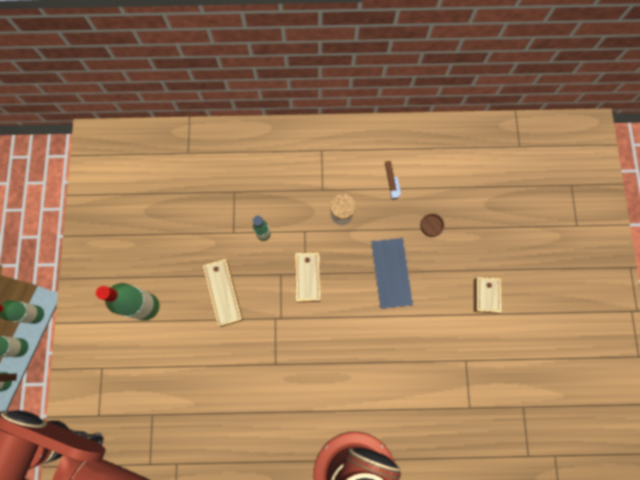

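View pics/scene0.png

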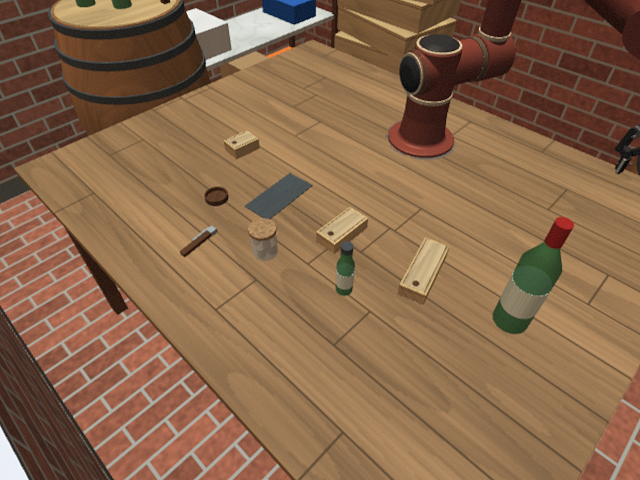

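Top view: long case about (222,293), middle (308,277), board (392,273), short (488,295), coaster (432,225), sample bottle (262,230), jar (343,208). In the scene view they sit at (424,268), (342,228), (279,195), (242,143), (216,196), (345,270) and (262,238).

```bash
cat > h.py <<'E'
import cv2,numpy as np
from plant import manip, grab_frame, calibration
from scipy.spatial.transform import Rotation as Ro
def ray(c,px):
    K,R,t=c["camera_matrix"],np.array(c["R"]),np.array(c["t"])
    px=np.atleast_2d(np.asarray(px,float)); d=np.c_[px,np.ones(len(px))]@np.linalg.inv(K).T@R
    return -R.T@t,d
def plane(c,px,z):
    o,d=ray(c,px); return o+d*((z-o[2])/d[:,2])[:,None]
def tri(cs,ps):
    A=np.zeros((3,3));b=np.zeros(3)
    for c,p in zip(cs,ps):
        o,d=ray(c,p);d=d[0]/np.linalg.norm(d[0]);M=np.eye(3)-np.outer(d,d);A+=M;b+=M@o
    return np.linalg.solve(A,b)
def proj(c,X):
    q=(c["R"]@np.asarray(X,float)+c["t"])@c["camera_matrix"].T; return q[:2]/q[2]
def masks(img):
    h=cv2.cvtColor(img,cv2.COLOR_BGR2HSV)
    return dict(pine=cv2.inRange(h,(15,40,195),(35,125,255)),slate=cv2.inRange(h,(100,60,50),(125,190,130)),
      dark=cv2.inRange(h,(0,60,0),(15,255,105)))
def blobs(m,a0=60):
    m=cv2.morphologyEx(m,cv2.MORPH_CLOSE,np.ones((5,5)))
    cs,_=cv2.findContours(m,cv2.RETR_EXTERNAL,cv2.CHAIN_APPROX_NONE)
    return [c for c in cs if cv2.contourArea(c)>a0]
def rect(c,cnt,z):
    P=plane(c,cnt[:,0],z)[:,:2].astype(np.float32)*1000
    (cx,cy),s,_=r=cv2.minAreaRect(P); b=cv2.boxPoints(r); e=max([b[1]-b[0],b[2]-b[1]],key=np.linalg.norm)
    return np.array([cx,cy]),sorted(s)[::-1],np.degrees(np.arctan2(e[1],e[0]))%180
def info(tag):
    st=manip.state(); R=Ro.from_quat(np.r_[st["tool_rot"][1:],st["tool_rot"][0]])
    x=R.as_matrix()[:,0]; print(tag,"t",round(st["time"],2),"tcp",st["tool_pos"].round(4),"yawx",np.degrees(np.arctan2(x[1],x[0])).round(2),"zax",R.as_matrix()[:,2].round(4),"w",round(st["gripper_width"],3),"F",st["contact_force"].round(1),round(st["grasp_force"],1))
E
python3 - <<'E'
from h import *
ct=calibration("top");cs=calibration("scene")
T=cv2.imread("pics/top0.png");S=cv2.imread("pics/scene0.png")
h=cv2.cvtColor(T,cv2.COLOR_BGR2HSV)
for p in[(222,293),(308,285),(392,273),(488,302),(432,225),(438,218),(476,295),(262,310),(236,321),(298,290),(262,230),(258,221),(390,175)]:print(p,h[p[1],p[0]])
h=cv2.cvtColor(S,cv2.COLOR_BGR2HSV)
for p in[(424,268),(342,225),(279,195),(242,138),(216,196),(414,297),(331,242)]:print("S",p,h[p[1],p[0]])
for n,I,c in(("top",T,ct),("scene",S,cs)):
  for k,m in masks(I).items():
    for b in blobs(m):
      x,y,w,hh=cv2.boundingRect(b)
      if y<120 and n=="top" or y>400: continue
      z={"pine":.038,"slate":.004,"dark":.018}[k]; print(n,k,(x,y,w,hh),*rect(c,b,z))
E
```

```text
(222, 293) [ 23  69 232]
(308, 285) [ 21  70 231]
(392, 273) [108  61 121]
(488, 302) [ 21  70 230]
(432, 225) [ 11 133 111]
(438, 218) [ 11 137  91]
(476, 295) [ 18 105 136]
(262, 310) [ 16 117 201]
(236, 321) [ 18 114 185]
(298, 290) [ 20  84 226]
(262, 230) [65 92 91]
(258, 221) [108  61 122]
(390, 175) [ 12 133 119]
S (424, 268) [ 19  85 202]
S (342, 225) [ 20  83 202]
S (279, 195) [94 21 86]
S (242, 138) [ 19  86 199]
S (216, 196) [ 12 151  86]
S (414, 297) [ 17 137 104]
S (331, 242) [ 19 116 174]
top pine (59, 288, 37, 9) [475.84338379 726.96856689] [95.71137237548828, 19.819211959838867] 94.10228
top pine (587, 275, 53, 9) [ 480.17745972 -707.39324951] [139.29661560058594, 16.728744506835938] 85.783936
top pine (48, 249, 592, 166) [371.23358154   8.15264893] [1541.3192138671875, 416.47235107421875] 89.88328
top pine (242, 248, 40, 4) [581.06231689 234.5859375 ] [105.9759292602539, 8.326498985290527] 91.61761
top pine (91, 241, 42, 7) [604.52441406 643.7902832 ] [112.64781951904297, 16.744239807128906] 88.83042
top pine (177, 236, 38, 10) [609.64208984 414.56417847] [101.107574
[... 2864 characters left out ...]
1] [142.92115783691406, 23.988271713256836] 0.19048712
scene dark (205, 187, 23, 19) [ 654.0178833 -231.7460022] [79.11389923095703, 61.53105926513672] 52.13537
scene dark (235, 140, 25, 19) [ 450.35192871 -342.81973267] [105.05364990234375, 40.400352478027344] 175.51091
scene dark (388, 136, 65, 22) [73.1807785  41.14883423] [203.78488159179688, 90.82281494140625] 120.05319
scene dark (390, 0, 250, 175) [-796.35559082   66.19946289] [1459.47509765625, 1257.0645751953125] 39.427864
scene dark (252, 0, 120, 56) [-390.19689941 -833.41137695] [710.9757690429688, 327.10516357421875] 19.429796
scene dark (0, 0, 295, 480) [ 754.10235596 -898.15490723] [2402.760986328125, 1326.5107421875] 50.633263
```

```bash
python3 - <<'E'
from h import *
ct=calibration("top");cs=calibration("scene")
T=cv2.imread("pics/top0.png");S=cv2.imread("pics/scene0.png")
HT=cv2.cvtColor(T,cv2.COLOR_BGR2HSV);HS=cv2.cvtColor(S,cv2.COLOR_BGR2HSV)
def pick(H,lo,hi,roi):
    m=cv2.inRange(H,lo,hi);k=np.zeros_like(m);x,y,w,h=roi;k[y:y+h,x:x+w]=255
    return max(blobs(m&k,0),key=cv2.contourArea)
def cen(b): return np.mean(cv2.boxPoints(cv2.minAreaRect(b)),axis=0)
def quadc(b): # centre via diagonals of quad's area centroid
    m=cv2.moments(cv2.convexHull(b)); return m["m10"]/m["m00"],m["m01"]/m["m00"]
pl,ph=(12,40,205),(35,100,255)
jobs={"long":((pl,ph,(195,250,55,85)),((12,40,190),(35,125,255),(395,230,60,75)),.038),
"mid":((pl,ph,(288,240,40,70)),((12,40,190),(35,125,255),(310,200,65,50)),.038),
"short":((pl,ph,(468,268,42,55)),((12,40,185),(35,125,255),(218,125,45,35)),.038),
"board":(((95,30,40),(130,255,140),(365,230,55,85)),((60,0,40),(130,90,125),(240,168,80,55)),.004),
"coaster":(((0,90,0),(20,255,125),(415,208,35,35)),((0,90,0),(20,255,125),(198,180,35,32)),.018)}
for n,(a,b,z) in jobs.items():
    A=pick(HT,*a);B=pick(HS,*b)
    print(n,"tri",(1000*tri([ct,cs],[quadc(A),quadc(B)])).round(1),"\n  top",*rect(ct,A,z),"\n  scn",*rect(cs,B,z))
# bottle cap top & coaster in top
A=pick(HT,(90,40,0),(125,255,135),(248,210,28,18));B=pick(HS,(80,0,0),(130,255,80),(335,238,25,22))
print(cv2.boundingRect(A),cv2.boundingRect(B),(1000*tri([ct,cs],[quadc(A),quadc(B)])).round(1))
cv2.imwrite("pics/crop1.png",np.hstack([cv2.resize(T[205:245,240:290],(500,400),interpolation=0),cv2.resize(S[235:300,325:365],(246,400),interpolation=0)]))
E
```

```text
long tri [469.  340.4  32.2] 
  top [468.45880127 341.09155273] [168.65438842773438, 61.14073181152344] 15.644453 
  scn [468.24505615 339.60577393] [169.82818603515625, 62.48393249511719] 15.356079
mid tri [505.3 109.5  34.7] 
  top [505.1416626  109.61602783] [127.4744873046875, 64.03583526611328] 179.36848 
  scn [505.78927612 110.19477844] [129.71511840820312, 63.421043395996094] 0.5225365
short tri [ 447.1 -372.8   38.4] 
  top [ 447.39825439 -372.95465088] [87.79959869384766, 60.94602966308594] 175.21317 
  scn [ 446.12332153 -374.50411987] [90.56319427490234, 62.927818298339844] 175.93236
board tri [ 517.4 -122.1   -1.4] 
  top [ 516.62976074 -119.31351471] [182.5743408203125, 82.92585754394531] 5.145512 
  scn [ 518.10723877 -120.25534058] [186.8988800048828, 87.15338897705078] 5.0021105
coaster tri [ 649.1 -240.    11.6] 
  top [ 646.03015137 -237.06686401] [65.57054138183594, 60.85032653808594] 131.64899 
  scn [ 649.52087402 -241.74209595] [145.0665283203125, 67.72506713867188] 65.836655
(254, 217, 9, 9) (341, 245, 12, 8) [633.4 233.3 141.1]
```

View pics/crop1.png

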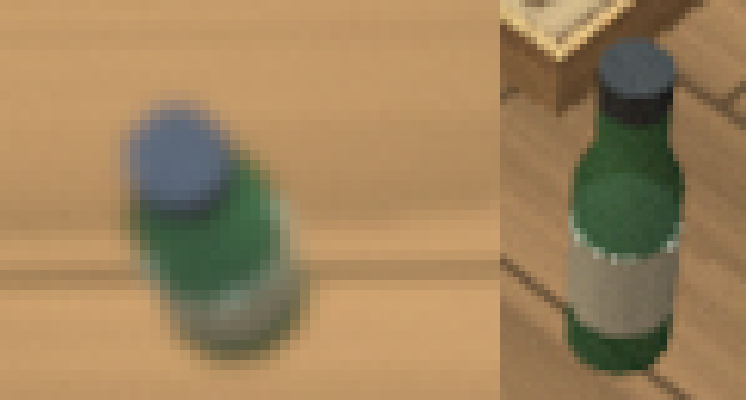

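Crop: the cap is centred at about (257.5,220.5) in top and the bottle stands upright. The case heights are consistent with 38 mm. Moving over the long case.

Request:
send_rows --rows '[{"x": -0.21, "y": -0.103, "z": 0, "hand": 1}, {"x": -0.21, "y": -0.103, "hand": 1}, {"x": -0.21, "y": -0.103, "hand": 1}, {"x": -0.21, "y": -0.103, "hand": 1}, {"x": -0.21, "y": -0.103, "hand": 1}, {"x": -0.21, "y": -0.103, "hand": 1}, {"x": -0.21, "y": -0.103, "hand": 1}, {"x": -0.21, "y": -0.103, "hand": 1}, {"x": -0.21, "y": -0.103, "hand": 1}, {"x": -0.21, "y": -0.103, "hand": 1}]'

```text
invalid input at $.rows[0]: expected keys x, y, z, wx, wy, wz, hand
```

Request:
send_rows --rows '[{"x": -0.21, "y": -0.103, "hand": 1}, {"x": -0.21, "y": -0.103, "hand": 1}, {"wz": -0.129, "hand": 1}, {"wz": -0.129, "hand": 1}, {"wz": -0.129, "hand": 1}, {"wz": -0.129, "hand": 1}, {"wz": -0.129, "hand": 1}, {"hand": 1}, {"hand": 1}, {"hand": 1}]'

```text
invalid input at $.rows[0]: expected keys x, y, z, wx, wy, wz, hand
```

```bash
cat >> h.py <<'E'
def to(x,y,yaw=None,z=None,st=None):
    """print tool-axis shift (scaled totals) to reach TCP world x,y,z mm (current orientation) and tool wz total to make tool-x yaw (mod 180)"""
    st=st or manip.state(); R=Ro.from_quat(np.r_[st["tool_rot"][1:],st["tool_rot"][0]]).as_matrix(); p=st["tool_pos"]*1000
    d=R.T@(np.array([x,y,p[2] if z is None else z])-p)/150
    cy=np.degrees(np.arctan2(R[1,0],R[0,0])); out=d.round(3)
    w=0 if yaw is None else -(((yaw-cy)+90)%180-90)/45
    q=Ro.from_matrix(R); up=R.T@np.array([0,0,-1.]); tilt=np.cross([0,0,1],up)/(np.pi/4)
    print("shift",out,"wz",round(w,3),"tilt fix wx,wy",tilt[:2].round(3))
def wristpic(name):
    c=calibration("wrist"); I=grab_frame("wrist"); cv2.imwrite(f"pics/{name}.png",I); np.save(f"pics/{name}.npy",c,allow_pickle=True); return c,I
E
python3 - <<'E'
from h import *
info("a"); to(468.5,340.4,15.5)
c,I=wristpic("w1")
print("cam",(-np.array(c["R"]).T@c["t"]).round(3)); print(proj(c,[.4685,.3404,.038]), c["camera_matrix"].round(0).tolist())
E
```

```text
a t 0.1 tcp [0.1452 0.6073 0.2302] yawx 166.55 zax [-7.0e-04 -1.8e-03 -1.0e+00] w 1.0 F [0.1 0.5 0. ] 0.0
shift [-2.510e+00 -1.229e+00  2.000e-03] wz -0.643 tilt fix wx,wy [-0.002 -0.   ]
cam [0.065 0.627 0.371]
[176.8553414  500.41566039] [[365.0, 0.0, 322.0], [0.0, 365.0, 242.0], [0.0, 0.0, 1.0]]
```

View pics/w1.png

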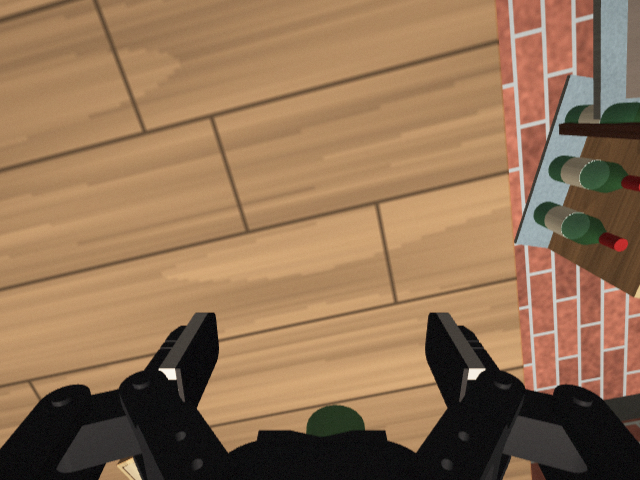

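The picture shows only table and fingers: nothing moved yet, because each row needs all its keys. Resending.

Request:
send_rows --rows '[{"x": -0.21, "y": -0.103, "z": 0, "wx": 0, "wy": 0, "wz": 0, "hand": 1}, {"x": -0.21, "y": -0.103, "z": 0, "wx": 0, "wy": 0, "wz": 0, "hand": 1}, {"x": -0.21, "y": -0.103, "z": 0, "wx": 0, "wy": 0, "wz": 0, "hand": 1}, {"x": -0.21, "y": -0.103, "z": 0, "wx": 0, "wy": 0, "wz": 0, "hand": 1}, {"x": -0.21, "y": -0.103, "z": 0, "wx": 0, "wy": 0, "wz": 0, "hand": 1}, {"x": -0.21, "y": -0.103, "z": 0, "wx": 0, "wy": 0, "wz": 0, "hand": 1}, {"x": -0.21, "y": -0.103, "z": 0, "wx": 0, "wy": 0, "wz": 0, "hand": 1}, {"x": -0.21, "y": -0.103, "z": 0, "wx": 0, "wy": 0, "wz": 0, "hand": 1}, {"x": -0.21, "y": -0.103, "z": 0, "wx": 0, "wy": 0, "wz": 0, "hand": 1}, {"x": -0.21, "y": -0.103, "z": 0, "wx": 0, "wy": 0, "wz": 0, "hand": 1}]'

```text
time: 0.98
tool_pos: [0.4167, 0.3829, 0.231]
tool_rot: [-0.0, 0.117, 0.993, -0.0]
contact_force: [0.3, 1.0, -0.1]
gripper_width: 1.0
grasp_force: 0.0
```

Request:
send_rows --rows '[{"x": -0.205, "y": -0.1, "z": 0, "wx": 0, "wy": 0, "wz": 0, "hand": 1}, {"x": -0.205, "y": -0.1, "z": 0, "wx": 0, "wy": 0, "wz": 0, "hand": 1}, {"x": 0, "y": 0, "z": 0, "wx": 0, "wy": 0, "wz": -0.129, "hand": 1}, {"x": 0, "y": 0, "z": 0, "wx": 0, "wy": 0, "wz": -0.129, "hand": 1}, {"x": 0, "y": 0, "z": 0, "wx": 0, "wy": 0, "wz": -0.129, "hand": 1}, {"x": 0, "y": 0, "z": 0, "wx": 0, "wy": 0, "wz": -0.129, "hand": 1}, {"x": 0, "y": 0, "z": 0, "wx": 0, "wy": 0, "wz": -0.129, "hand": 1}, {"x": 0, "y": 0, "z": 0, "wx": 0, "wy": 0, "wz": 0, "hand": 1}, {"x": 0, "y": 0, "z": 0, "wx": 0, "wy": 0, "wz": 0, "hand": 1}, {"x": 0, "y": 0, "z": 0, "wx": 0, "wy": 0, "wz": 0, "hand": 1}]'

```text
time: 1.82
tool_pos: [0.4685, 0.3408, 0.2311]
tool_rot: [-0.0, -0.134, 0.991, -0.0]
contact_force: [0.6, 0.6, -0.0]
gripper_width: 0.999
grasp_force: 0.0
```

```bash
python3 - <<'E'
from h import *
info("a"); to(468.5,340.4,15.5)
c,I=wristpic("w2"); print(proj(c,[.4685,.3404,.038]))
H=cv2.cvtColor(I,cv2.COLOR_BGR2HSV)
for p in((320,420),(320,350),(320,300)):print(H[p[1],p[0]])
for b in blobs(masks(I)["pine"],2000): print(cv2.boundingRect(b),*rect(c,b,.038))
E
```

```text
a t 1.82 tcp [0.4685 0.3408 0.2311] yawx -164.55 zax [-3.e-04 -2.e-04 -1.e+00] w 0.999 F [ 0.6  0.6 -0. ] 0.0
shift [ 0.001 -0.002  0.   ] wz -0.001 tilt fix wx,wy [-0. -0.]
[321.58150473 211.57453158]
[ 15 118 154]
[ 15 118 138]
[ 15 114 176]
(0, 105, 112, 153) [506.97271729  96.44319153] [129.26373291015625, 94.11763763427734] 0.5564736
(69, 36, 131, 54) [386.18911743 157.03862   ] [106.17642211914062, 16.878734588623047] 89.5425
(176, 30, 464, 265) [449.38885498 417.4276123 ] [429.337890625, 215.31710815429688] 91.00182
```

View pics/w2.png

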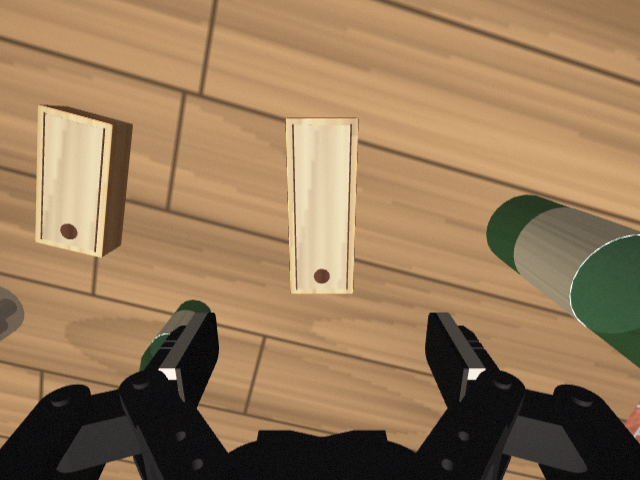

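The wrist view shows the long case square between the fingers, with top-face corners at about (286,118), (358,118), (353,294) and (291,294). The middle case is on the left and the wine bottle on the right, both clear.

```bash
python3 - <<'E'
from h import *
c=np.load("pics/w2.npy",allow_pickle=True).item()
for n,q in(("long",[(286,118),(358,118),(353,294),(291,294)]),("mid",[(38,105),(112,124),(103,257),(36,242)])):
  for z in(.034,.038,.042):
    P=plane(c,q,z)[:,:2]*1000; e=P[[0,1]].mean(0)-P[[2,3]].mean(0); L=np.linalg.norm(e)
    w=np.abs(np.cross(e/L,P[[1,2]].mean(0)-P[[0,3]].mean(0)))
    print(n,z,P.mean(0).round(1),round(L,1),round(float(w),1),np.degrees(np.arctan2(e[1],e[0])).round(2)%180)
to(468.5,340.4,15.5,6)
E
```

```text
long 0.034 [470.6 341.4] 171.3 63.5 15.490000000000009
long 0.038 [469.7 341.1] 169.3 62.7 15.490000000000009
long 0.042 [468.7 340.9] 167.2 62.0 15.490000000000009
mid 0.034 [507.9 110.5] 129.9 64.0 0.9300000000000068
mid 0.038 [506.5 112.9] 128.3 63.3 0.9300000000000068
mid 0.042 [505.1 115.4] 126.8 62.5 0.9300000000000068
shift [ 0.    -0.002  1.501] wz -0.0 tilt fix wx,wy [-0. -0.]<stdin>:6: DeprecationWarning: Arrays of 2-dimensional vectors are deprecated. Use arrays of 3-dimensional vectors instead. (deprecated in NumPy 2.0)
```

Request:
send_rows --rows '[{"x": 0, "y": 0, "z": 0.18, "wx": 0, "wy": 0, "wz": 0, "hand": 1}, {"x": 0, "y": 0, "z": 0.2, "wx": 0, "wy": 0, "wz": 0, "hand": 1}, {"x": 0, "y": 0, "z": 0.2, "wx": 0, "wy": 0, "wz": 0, "hand": 1}, {"x": 0, "y": 0, "z": 0.2, "wx": 0, "wy": 0, "wz": 0, "hand": 1}, {"x": 0, "y": 0, "z": 0.2, "wx": 0, "wy": 0, "wz": 0, "hand": 1}, {"x": 0, "y": 0, "z": 0.2, "wx": 0, "wy": 0, "wz": 0, "hand": 1}, {"x": 0, "y": 0, "z": 0.14, "wx": 0, "wy": 0, "wz": 0, "hand": 1}, {"x": 0, "y": 0, "z": 0.1, "wx": 0, "wy": 0, "wz": 0, "hand": 1}, {"x": 0, "y": 0, "z": 0.08, "wx": 0, "wy": 0, "wz": 0, "hand": 1}, {"x": 0, "y": 0, "z": 0, "wx": 0, "wy": 0, "wz": 0, "hand": 1}]'

```text
time: 2.7
tool_pos: [0.4667, 0.3398, 0.0033]
tool_rot: [-0.002, -0.135, 0.991, -0.001]
contact_force: [-0.9, 0.3, 0.3]
gripper_width: 1.002
grasp_force: 0.0
```

Request:
send_rows --rows '[{"x": 0, "y": 0, "z": 0, "wx": 0, "wy": 0, "wz": 0, "hand": -1}, {"x": 0, "y": 0, "z": 0, "wx": 0, "wy": 0, "wz": 0, "hand": -1}, {"x": 0, "y": 0, "z": 0, "wx": 0, "wy": 0, "wz": 0, "hand": -1}, {"x": 0, "y": 0, "z": 0, "wx": 0, "wy": 0, "wz": 0, "hand": -1}, {"x": 0, "y": 0, "z": 0, "wx": 0, "wy": 0, "wz": 0, "hand": -1}, {"x": 0, "y": 0, "z": 0, "wx": 0, "wy": 0, "wz": 0, "hand": -1}, {"x": 0, "y": 0, "z": 0, "wx": 0, "wy": 0, "wz": 0, "hand": -1}, {"x": 0, "y": 0, "z": 0, "wx": 0, "wy": 0, "wz": 0, "hand": -1}, {"x": 0, "y": 0, "z": 0, "wx": 0, "wy": 0, "wz": 0, "hand": -1}, {"x": 0, "y": 0, "z": 0, "wx": 0, "wy": 0, "wz": 0, "hand": -1}]'

```text
time: 3.53
tool_pos: [0.4699, 0.3415, 0.0081]
tool_rot: [0.001, -0.135, 0.991, 0.001]
contact_force: [-0.0, -0.8, 5.9]
gripper_width: 0.739
grasp_force: 70.3
```

```bash
python3 - <<'E'
from h import *
info("a"); to(517.3,-120,5.1,130)
E
```

```text
a t 3.53 tcp [0.4699 0.3415 0.0081] yawx -164.43 zax [ 0.0026  0.0014 -1.    ] w 0.739 F [-0.  -0.8  5.9] 70.3
shift [ 0.519 -3.048 -0.816] wz 0.233 tilt fix wx,wy [0.001 0.004]
```

Request:
send_rows --rows '[{"x": 0, "y": 0, "z": -0.05, "wx": 0, "wy": 0, "wz": 0, "hand": -1}, {"x": 0, "y": 0, "z": -0.15, "wx": 0, "wy": 0, "wz": 0, "hand": -1}, {"x": 0, "y": 0, "z": -0.2, "wx": 0, "wy": 0, "wz": 0, "hand": -1}, {"x": 0, "y": 0, "z": -0.2, "wx": 0, "wy": 0, "wz": 0, "hand": -1}, {"x": 0, "y": 0, "z": -0.15, "wx": 0, "wy": 0, "wz": 0, "hand": -1}, {"x": 0, "y": 0, "z": -0.065, "wx": 0, "wy": 0, "wz": 0, "hand": -1}, {"x": 0.02, "y": -0.1, "z": 0, "wx": 0, "wy": 0, "wz": 0, "hand": -1}, {"x": 0.03, "y": -0.2, "z": 0, "wx": 0, "wy": 0, "wz": 0, "hand": -1}, {"x": 0.04, "y": -0.24, "z": 0, "wx": 0, "wy": 0, "wz": 0, "hand": -1}, {"x": 0.04, "y": -0.24, "z": 0, "wx": 0, "wy": 0, "wz": 0, "hand": -1}]'

```text
time: 4.37
tool_pos: [0.4793, 0.2208, 0.1258]
tool_rot: [-0.002, -0.136, 0.991, -0.001]
contact_force: [0.8, -1.1, -3.5]
gripper_width: 0.739
grasp_force: 69.2
```

Request:
send_rows --rows '[{"x": 0.04, "y": -0.24, "z": 0, "wx": 0, "wy": 0, "wz": 0, "hand": -1}, {"x": 0.04, "y": -0.24, "z": 0, "wx": 0, "wy": 0, "wz": 0, "hand": -1}, {"x": 0.04, "y": -0.24, "z": 0, "wx": 0, "wy": 0, "wz": 0, "hand": -1}, {"x": 0.04, "y": -0.24, "z": 0, "wx": 0, "wy": 0, "wz": 0, "hand": -1}, {"x": 0.04, "y": -0.24, "z": 0, "wx": 0, "wy": 0, "wz": 0, "hand": -1}, {"x": 0.04, "y": -0.24, "z": 0, "wx": 0, "wy": 0, "wz": 0, "hand": -1}, {"x": 0.04, "y": -0.24, "z": 0, "wx": 0, "wy": 0, "wz": 0, "hand": -1}, {"x": 0.04, "y": -0.2, "z": 0, "wx": 0, "wy": 0, "wz": 0, "hand": -1}, {"x": 0.04, "y": -0.2, "z": 0, "wx": 0, "wy": 0, "wz": 0, "hand": -1}, {"x": 0.04, "y": -0.15, "z": 0, "wx": 0, "wy": 0, "wz": 0.08, "hand": -1}]'

```text
time: 5.2
tool_pos: [0.5112, -0.1178, 0.1259]
tool_rot: [-0.002, -0.103, 0.995, 0.001]
contact_force: [0.0, 0.4, -2.7]
gripper_width: 0.737
grasp_force: 69.2
```

Request:
send_rows --rows '[{"x": 0, "y": -0.038, "z": 0, "wx": 0, "wy": 0, "wz": 0.1, "hand": -1}, {"x": 0, "y": 0, "z": 0, "wx": 0, "wy": 0, "wz": 0.053, "hand": -1}, {"x": 0, "y": 0, "z": 0, "wx": 0, "wy": 0, "wz": 0, "hand": -1}, {"x": 0, "y": 0, "z": 0, "wx": 0, "wy": 0, "wz": 0, "hand": -1}, {"x": 0, "y": 0, "z": 0, "wx": 0, "wy": 0, "wz": 0, "hand": -1}, {"x": 0, "y": 0, "z": 0, "wx": 0, "wy": 0, "wz": 0, "hand": -1}, {"x": 0, "y": 0, "z": 0, "wx": 0, "wy": 0, "wz": 0, "hand": -1}, {"x": 0, "y": 0, "z": 0, "wx": 0, "wy": 0, "wz": 0, "hand": -1}, {"x": 0, "y": 0, "z": 0, "wx": 0, "wy": 0, "wz": 0, "hand": -1}, {"x": 0, "y": 0, "z": 0, "wx": 0, "wy": 0, "wz": 0, "hand": -1}]'

```text
time: 6.03
tool_pos: [0.5145, -0.1209, 0.1286]
tool_rot: [0.0, -0.045, 0.999, -0.0]
contact_force: [-0.5, 0.6, -3.8]
gripper_width: 0.734
grasp_force: 69.2
```

```bash
python3 - <<'E'
from h import *
info("a"); to(517.3,-120,5.1,12)
wristpic("w3")
E
```

```text
a t 6.03 tcp [ 0.5145 -0.1209  0.1286] yawx -174.89 zax [ 1.e-04 -1.e-04 -1.e+00] w 0.734 F [-0.5  0.6 -3.8] 69.2
shift [-0.019  0.004  0.778] wz 0.0 tilt fix wx,wy [-0.  0.]
```

View pics/w3.png

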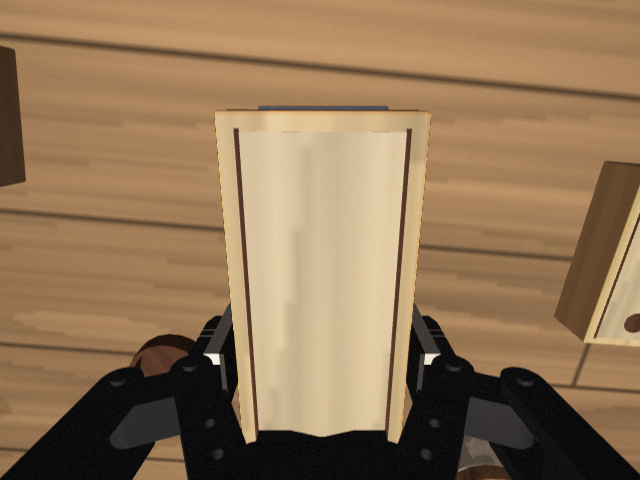

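The case is held square. Its near end spans cols 215–431 at row ~111, and the board's near edge spans cols 259–388 at row 107, so they are laterally aligned.

```bash
python3 - <<'E'
from h import *
c=np.load("pics/w3.npy",allow_pickle=True).item()
u=-np.array([np.cos(np.radians(5.1)),np.sin(np.radians(5.1))])
tcp=np.array([514.5,-120.9])
for n,q,z in(("case",[(215,111),(431,111)],.1585),("board",[(259,107),(388,107)],.004)):
    P=plane(c,q,z)[:,:2]*1000; m=P.mean(0); print(n,P.round(1),"along",(m-tcp)@u,"lat",(m-tcp)@[-u[1],u[0]],np.linalg.norm(P[1]-P[0]))
E
```

```text
case [[ 433.  -159.1]
 [ 427.4  -97.4]] along 84.63215056499247 lat -0.1894257105524675 61.985836722926855
board [[ 428.5 -171.9]
 [ 420.6  -84.1]] along 90.20881010235532 lat -0.9345619483723261 88.19141884038044
```

Request:
send_rows --rows '[{"x": -0.023, "y": 0.004, "z": 0.08, "wx": 0, "wy": 0, "wz": 0, "hand": -1}, {"x": 0, "y": 0, "z": 0.14, "wx": 0, "wy": 0, "wz": 0, "hand": -1}, {"x": 0, "y": 0, "z": 0.16, "wx": 0, "wy": 0, "wz": 0, "hand": -1}, {"x": 0, "y": 0, "z": 0.14, "wx": 0, "wy": 0, "wz": 0, "hand": -1}, {"x": 0, "y": 0, "z": 0.1, "wx": 0, "wy": 0, "wz": 0, "hand": -1}, {"x": 0, "y": 0, "z": 0.06, "wx": 0, "wy": 0, "wz": 0, "hand": -1}, {"x": 0, "y": 0, "z": 0.04, "wx": 0, "wy": 0, "wz": 0, "hand": -1}, {"x": 0, "y": 0, "z": 0.03, "wx": 0, "wy": 0, "wz": 0, "hand": -1}, {"x": 0, "y": 0, "z": 0, "wx": 0, "wy": 0, "wz": 0, "hand": -1}, {"x": 0, "y": 0, "z": 0, "wx": 0, "wy": 0, "wz": 0, "hand": -1}]'

```text
time: 6.92
tool_pos: [0.5185, -0.1203, 0.0167]
tool_rot: [0.001, -0.044, 0.999, -0.0]
contact_force: [-1.1, -0.4, -3.6]
gripper_width: 0.736
grasp_force: 69.3
```

Request:
send_rows --rows '[{"x": 0, "y": 0, "z": 0.01, "wx": 0, "wy": 0, "wz": 0, "hand": -1}, {"x": 0, "y": 0, "z": 0.01, "wx": 0, "wy": 0, "wz": 0, "hand": -1}, {"x": 0, "y": 0, "z": 0.008, "wx": 0, "wy": 0, "wz": 0, "hand": -1}, {"x": 0, "y": 0, "z": 0, "wx": 0, "wy": 0, "wz": 0, "hand": -1}, {"x": 0, "y": 0, "z": 0, "wx": 0, "wy": 0, "wz": 0, "hand": -1}, {"x": 0, "y": 0, "z": 0, "wx": 0, "wy": 0, "wz": 0, "hand": -1}, {"x": 0, "y": 0, "z": 0, "wx": 0, "wy": 0, "wz": 0, "hand": -1}, {"x": 0, "y": 0, "z": 0, "wx": 0, "wy": 0, "wz": 0, "hand": -1}, {"x": 0, "y": 0, "z": 0, "wx": 0, "wy": 0, "wz": 0, "hand": -1}, {"x": 0, "y": 0, "z": 0, "wx": 0, "wy": 0, "wz": 0, "hand": -1}]'

```text
time: 7.75
tool_pos: [0.5181, -0.1202, 0.0121]
tool_rot: [0.0, -0.044, 0.999, -0.0]
contact_force: [-0.4, -0.4, -1.9]
gripper_width: 0.736
grasp_force: 69.3
```

Request:
send_rows --rows '[{"x": 0, "y": 0, "z": 0.006, "wx": 0, "wy": 0, "wz": 0, "hand": -1}, {"x": 0, "y": 0, "z": 0, "wx": 0, "wy": 0, "wz": 0, "hand": -1}, {"x": 0, "y": 0, "z": 0, "wx": 0, "wy": 0, "wz": 0, "hand": 1}, {"x": 0, "y": 0, "z": 0, "wx": 0, "wy": 0, "wz": 0, "hand": 1}, {"x": 0, "y": 0, "z": 0, "wx": 0, "wy": 0, "wz": 0, "hand": 1}, {"x": 0, "y": 0, "z": 0, "wx": 0, "wy": 0, "wz": 0, "hand": 1}, {"x": 0, "y": 0, "z": 0, "wx": 0, "wy": 0, "wz": 0, "hand": 1}, {"x": 0, "y": 0, "z": 0, "wx": 0, "wy": 0, "wz": 0, "hand": 1}, {"x": 0, "y": 0, "z": 0, "wx": 0, "wy": 0, "wz": 0, "hand": 1}, {"x": 0, "y": 0, "z": 0, "wx": 0, "wy": 0, "wz": 0, "hand": 1}]'

```text
time: 8.58
tool_pos: [0.5178, -0.1201, 0.0109]
tool_rot: [-0.0, -0.044, 0.999, -0.0]
contact_force: [0.3, -0.5, -0.3]
gripper_width: 0.997
grasp_force: 0.0
```

Request:
send_rows --rows '[{"x": 0, "y": 0, "z": -0.04, "wx": 0, "wy": 0, "wz": 0, "hand": 1}, {"x": 0, "y": 0, "z": -0.12, "wx": 0, "wy": 0, "wz": 0, "hand": 1}, {"x": 0, "y": 0, "z": -0.22, "wx": 0, "wy": 0, "wz": 0, "hand": 1}, {"x": 0, "y": 0, "z": -0.25, "wx": 0, "wy": 0, "wz": 0, "hand": 1}, {"x": 0, "y": 0, "z": -0.25, "wx": 0, "wy": 0, "wz": 0, "hand": 1}, {"x": 0, "y": 0, "z": -0.25, "wx": 0, "wy": 0, "wz": 0, "hand": 1}, {"x": 0, "y": 0, "z": -0.2, "wx": 0, "wy": 0, "wz": 0, "hand": 1}, {"x": 0, "y": 0, "z": -0.1, "wx": 0, "wy": 0, "wz": 0, "hand": 1}, {"x": 0, "y": 0, "z": 0, "wx": 0, "wy": 0, "wz": 0, "hand": 1}, {"x": 0, "y": 0, "z": 0, "wx": 0, "wy": 0, "wz": 0, "hand": 1}]'

```text
time: 9.42
tool_pos: [0.5182, -0.1203, 0.2266]
tool_rot: [0.001, -0.044, 0.999, -0.0]
contact_force: [-0.2, -0.1, -1.3]
gripper_width: 1.002
grasp_force: 0.0
```

```bash
python3 - <<'E'
from h import *
info("a"); to(506.0,110.5,0.8,230)
c,I=wristpic("w4"); cv2.imwrite("pics/s4.png",grab_frame("scene"))
H=cv2.cvtColor(I,cv2.COLOR_BGR2HSV); m=cv2.inRange(H,(12,40,195),(35,105,255))
for b in blobs(m,3000): print(cv2.boundingRect(b),*rect(c,b,.042),*rect(c,b,.038))
m=cv2.inRange(H,(90,20,30),(130,255,160))
for b in blobs(m,800): print(cv2.boundingRect(b),*rect(c,b,.004))
E
```

```text
a t 9.42 tcp [ 0.5182 -0.1203  0.2266] yawx -174.91 zax [ 2.2e-03 -9.0e-04 -1.0e+00] w 1.002 F [-0.2 -0.1 -1.3] 0.0
shift [-0.055  1.54  -0.024] wz 0.095 tilt fix wx,wy [-0.001  0.003]
(518, 150, 106, 137) [505.9788208  106.39071655] [126.41216278076172, 61.651832580566406] 0.41421545 [506.84146118 109.26613617] [127.96575927734375, 62.409542083740234] 0.41421184
(285, 116, 74, 180) [ 517.85296631 -120.83306122] [167.86495971679688, 62.666603088378906] 4.9331694 [ 518.86157227 -120.75022888] [169.92807006835938, 63.43678665161133] 4.933181
(0, 45, 76, 121) [ 448.70089722 -368.20635986] [87.4435806274414, 62.91083526611328] 175.09084 [ 448.85955811 -371.16366577] [88.51825714111328, 63.68400192260742] 175.09084
(276, 106, 94, 182) [ 518.02294922 -120.34500122] [186.56210327148438, 88.21992492675781] 5.083852
```

View pics/w4.png

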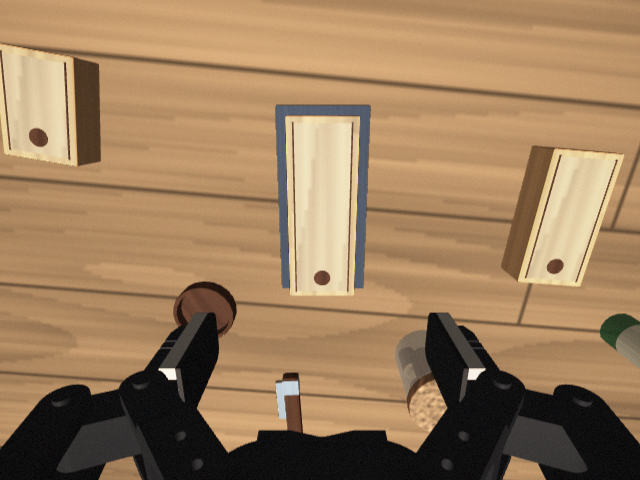

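Step 1 is good: long case (517.9,−120.8) yaw 4.9°, board (518.0,−120.3) yaw 5.1°. Next is the middle case, at (506,110) yaw ≈0.5°.

Request:
send_rows --rows '[{"x": -0.01, "y": 0.12, "z": 0, "wx": 0, "wy": 0, "wz": 0, "hand": 1}, {"x": -0.01, "y": 0.24, "z": 0, "wx": 0, "wy": 0, "wz": 0, "hand": 1}, {"x": -0.01, "y": 0.24, "z": 0, "wx": 0, "wy": 0, "wz": 0, "hand": 1}, {"x": -0.01, "y": 0.24, "z": 0, "wx": 0, "wy": 0, "wz": 0, "hand": 1}, {"x": -0.01, "y": 0.24, "z": 0, "wx": 0, "wy": 0, "wz": 0, "hand": 1}, {"x": -0.005, "y": 0.24, "z": 0, "wx": 0, "wy": 0, "wz": 0, "hand": 1}, {"x": 0, "y": 0.15, "z": 0, "wx": 0, "wy": 0, "wz": 0, "hand": 1}, {"x": 0, "y": 0.066, "z": 0, "wx": 0, "wy": 0, "wz": 0.05, "hand": 1}, {"x": 0, "y": 0, "z": 0, "wx": 0, "wy": 0, "wz": 0.05, "hand": 1}, {"x": 0, "y": 0, "z": 0, "wx": 0, "wy": 0, "wz": 0, "hand": 1}]'

```text
time: 10.35
tool_pos: [0.5042, 0.1109, 0.2228]
tool_rot: [-0.002, -0.006, 1.0, -0.0]
contact_force: [-0.4, 0.3, -0.8]
gripper_width: 1.001
grasp_force: 0.0
```

Request:
send_rows --rows '[{"x": 0, "y": 0, "z": 0.08, "wx": 0, "wy": 0, "wz": 0, "hand": 1}, {"x": 0, "y": 0, "z": 0.2, "wx": 0, "wy": 0, "wz": 0, "hand": 1}, {"x": 0, "y": 0, "z": 0.2, "wx": 0, "wy": 0, "wz": 0, "hand": 1}, {"x": 0, "y": 0, "z": 0.2, "wx": 0, "wy": 0, "wz": 0, "hand": 1}, {"x": 0, "y": 0, "z": 0.2, "wx": 0, "wy": 0, "wz": 0, "hand": 1}, {"x": 0, "y": 0, "z": 0.2, "wx": 0, "wy": 0, "wz": 0, "hand": 1}, {"x": 0, "y": 0, "z": 0.15, "wx": 0, "wy": 0, "wz": 0, "hand": 1}, {"x": 0, "y": 0, "z": 0.1, "wx": 0, "wy": 0, "wz": 0, "hand": 1}, {"x": 0, "y": 0, "z": 0.1, "wx": 0, "wy": 0, "wz": 0, "hand": 1}, {"x": 0, "y": 0, "z": 0, "wx": 0, "wy": 0, "wz": 0, "hand": 1}]'

```text
time: 11.18
tool_pos: [0.5013, 0.1091, 0.0056]
tool_rot: [-0.005, -0.005, 1.0, -0.0]
contact_force: [-0.7, -0.1, -1.1]
gripper_width: 1.0
grasp_force: 0.0
```

Request:
send_rows --rows '[{"x": 0, "y": 0, "z": 0, "wx": 0, "wy": 0, "wz": 0, "hand": -1}, {"x": 0, "y": 0, "z": 0, "wx": 0, "wy": 0, "wz": 0, "hand": -1}, {"x": 0, "y": 0, "z": 0, "wx": 0, "wy": 0, "wz": 0, "hand": -1}, {"x": 0, "y": 0, "z": 0, "wx": 0, "wy": 0, "wz": 0, "hand": -1}, {"x": 0, "y": 0, "z": 0, "wx": 0, "wy": 0, "wz": 0, "hand": -1}, {"x": 0, "y": 0, "z": 0, "wx": 0, "wy": 0, "wz": 0, "hand": -1}, {"x": 0, "y": 0, "z": 0, "wx": 0, "wy": 0, "wz": 0, "hand": -1}, {"x": 0, "y": 0, "z": 0, "wx": 0, "wy": 0, "wz": 0, "hand": -1}, {"x": 0, "y": 0, "z": 0, "wx": 0, "wy": 0, "wz": 0, "hand": -1}, {"x": 0, "y": 0, "z": 0, "wx": 0, "wy": 0, "wz": 0, "hand": -1}]'

```text
time: 12.02
tool_pos: [0.5059, 0.1101, 0.0115]
tool_rot: [0.0, -0.005, 1.0, -0.0]
contact_force: [-1.4, -1.2, 4.0]
gripper_width: 0.731
grasp_force: 70.0
```

```bash
python3 - <<'E'
from h import *
info("a"); to(518,-120.8,4.95,140)
E
```

```text
a t 12.02 tcp [0.5059 0.1101 0.0115] yawx -179.41 zax [ 5.e-04 -1.e-04 -1.e+00] w 0.731 F [-1.4 -1.2  4. ] 70.0
shift [-0.065 -1.54  -0.856] wz -0.097 tilt fix wx,wy [-0.     0.001]
```

Request:
send_rows --rows '[{"x": 0, "y": 0, "z": -0.05, "wx": 0, "wy": 0, "wz": 0, "hand": -1}, {"x": 0, "y": 0, "z": -0.15, "wx": 0, "wy": 0, "wz": 0, "hand": -1}, {"x": 0, "y": 0, "z": -0.2, "wx": 0, "wy": 0, "wz": 0, "hand": -1}, {"x": 0, "y": 0, "z": -0.2, "wx": 0, "wy": 0, "wz": 0, "hand": -1}, {"x": 0, "y": 0, "z": -0.15, "wx": 0, "wy": 0, "wz": 0, "hand": -1}, {"x": 0, "y": 0, "z": -0.1, "wx": 0, "wy": 0, "wz": 0, "hand": -1}, {"x": 0, "y": -0.1, "z": 0, "wx": 0, "wy": 0, "wz": 0, "hand": -1}, {"x": -0.01, "y": -0.2, "z": 0, "wx": 0, "wy": 0, "wz": 0, "hand": -1}, {"x": -0.01, "y": -0.24, "z": 0, "wx": 0, "wy": 0, "wz": 0, "hand": -1}, {"x": -0.01, "y": -0.24, "z": 0, "wx": 0, "wy": 0, "wz": 0, "hand": -1}]'

```text
time: 12.85
tool_pos: [0.5109, -0.0075, 0.1383]
tool_rot: [0.0, -0.006, 1.0, 0.0]
contact_force: [1.1, -0.2, -2.8]
gripper_width: 0.734
grasp_force: 69.2
```

Request:
send_rows --rows '[{"x": -0.01, "y": -0.24, "z": 0, "wx": 0, "wy": 0, "wz": 0, "hand": -1}, {"x": -0.01, "y": -0.22, "z": 0, "wx": 0, "wy": 0, "wz": 0, "hand": -1}, {"x": -0.01, "y": -0.2, "z": 0, "wx": 0, "wy": 0, "wz": 0, "hand": -1}, {"x": -0.005, "y": -0.1, "z": 0, "wx": 0, "wy": 0, "wz": -0.05, "hand": -1}, {"x": 0, "y": 0, "z": 0, "wx": 0, "wy": 0, "wz": -0.047, "hand": -1}, {"x": 0, "y": 0, "z": 0, "wx": 0, "wy": 0, "wz": 0, "hand": -1}, {"x": 0, "y": 0, "z": 0, "wx": 0, "wy": 0, "wz": 0, "hand": -1}, {"x": 0, "y": 0, "z": 0, "wx": 0, "wy": 0, "wz": 0, "hand": -1}, {"x": 0, "y": 0, "z": 0, "wx": 0, "wy": 0, "wz": 0, "hand": -1}, {"x": 0, "y": 0, "z": 0, "wx": 0, "wy": 0, "wz": 0, "hand": -1}]'

```text
time: 13.68
tool_pos: [0.5177, -0.1201, 0.1384]
tool_rot: [-0.0, -0.044, 0.999, 0.0]
contact_force: [-0.6, 0.9, -1.4]
gripper_width: 0.732
grasp_force: 69.2
```

```bash
python3 - <<'E'
from h import *
info("a"); to(518,-120.8,4.95,53.5)
c,I=wristpic("w5"); tcp=manip.state()["tool_pos"]*1000
# near edges along the columns around the middle
m=cv2.inRange(cv2.cvtColor(I,cv2.COLOR_BGR2HSV),(12,40,195),(35,105,255))
b=max([b for b in blobs(m,3000) if cv2.boundingRect(b)[0]<320<sum(cv2.boundingRect(b)[::2])],key=cv2.contourArea); print(cv2.boundingRect(b))
u=-np.array([np.cos(np.radians(4.95)),np.sin(np.radians(4.95))]); 
H=cv2.cvtColor(I,cv2.COLOR_BGR2HSV)
print([(r,H[r,322].tolist()) for r in range(90,150,3)])
cv2.imwrite("pics/w5c.png",I[60:460,120:520])
E
```

```text
a t 13.68 tcp [ 0.5177 -0.1201  0.1384] yawx -175.01 zax [-2.e-04  1.e-04 -1.e+00] w 0.732 F [-0.6  0.9 -1.4] 69.2
shift [-0.002 -0.005  0.566] wz 0.001 tilt fix wx,wy [ 0. -0.]
(224, 185, 195, 258)
[(90, [16, 114, 176]), (93, [16, 115, 175]), (96, [15, 113, 171]), (99, [15, 117, 170]), (102, [16, 41, 93]), (105, [110, 56, 105]), (108, [108, 61, 101]), (111, [109, 60, 106]), (114, [111, 53, 102]), (117, [18, 101, 233]), (120, [19, 78, 230]), (123, [18, 81, 230]), (126, [17, 73, 223]), (129, [18, 68, 215]), (132, [18, 68, 217]), (135, [18, 69, 215]), (138, [18, 67, 218]), (141, [19, 68, 215]), (144, [18, 70, 215]), (147, [18, 67, 218])]
```

View pics/w5.png

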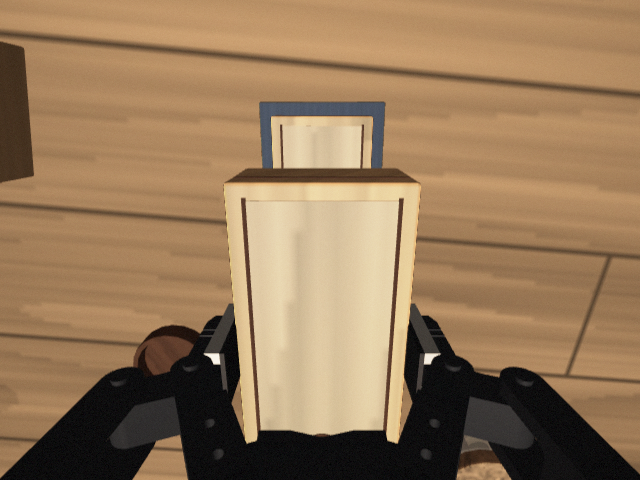

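The held middle case's near edge is at row 183 (cols 225–420), and the long case's near edge is at row 116 (cols 271–372). Checking the lengthwise offset.

```bash
cat >> h.py <<'E'
def ends(pic,tcp,yaw,items):
    c=np.load(f"pics/{pic}.npy",allow_pickle=True).item(); a=np.radians(yaw); u=-np.array([np.cos(a),np.sin(a)])
    for n,row,c0,c1,z,half in items:
        P=plane(c,[(c0,row),(c1,row)],z)[:,:2]*1000; m=P.mean(0)-tcp
        print(n,"centre along",round(m@u-half,1),"lat",round(m@[-u[1],u[0]],1),"width",np.linalg.norm(P[1]-P[0]).round(1))
E
python3 - <<'E'
from h import *
ends("w5",[517.7,-120.1],4.95,[("mid",183,224,420,.1649,65),("long",116,271,372.5,.042,85)])
E
```

```text
mid centre along -1.6 lat 0.2 width 61.6
long centre along -0.8 lat 0.3 width 62.5
```

Request:
send_rows --rows '[{"x": 0.003, "y": 0, "z": 0.06, "wx": 0, "wy": 0, "wz": 0, "hand": -1}, {"x": 0, "y": 0, "z": 0.12, "wx": 0, "wy": 0, "wz": 0, "hand": -1}, {"x": 0, "y": 0, "z": 0.12, "wx": 0, "wy": 0, "wz": 0, "hand": -1}, {"x": 0, "y": 0, "z": 0.1, "wx": 0, "wy": 0, "wz": 0, "hand": -1}, {"x": 0, "y": 0, "z": 0.06, "wx": 0, "wy": 0, "wz": 0, "hand": -1}, {"x": 0, "y": 0, "z": 0.04, "wx": 0, "wy": 0, "wz": 0, "hand": -1}, {"x": 0, "y": 0, "z": 0.03, "wx": 0, "wy": 0, "wz": 0, "hand": -1}, {"x": 0, "y": 0, "z": 0.01, "wx": 0, "wy": 0, "wz": 0, "hand": -1}, {"x": 0, "y": 0, "z": 0, "wx": 0, "wy": 0, "wz": 0, "hand": -1}, {"x": 0, "y": 0, "z": 0, "wx": 0, "wy": 0, "wz": 0, "hand": -1}]'

```text
time: 14.57
tool_pos: [0.518, -0.1211, 0.0583]
tool_rot: [0.001, -0.043, 0.999, -0.0]
contact_force: [0.1, 0.3, -2.4]
gripper_width: 0.731
grasp_force: 69.2
```

Request:
send_rows --rows '[{"x": 0, "y": 0, "z": 0.01, "wx": 0, "wy": 0, "wz": 0, "hand": -1}, {"x": 0, "y": 0, "z": 0.01, "wx": 0, "wy": 0, "wz": 0, "hand": -1}, {"x": 0, "y": 0, "z": 0.006, "wx": 0, "wy": 0, "wz": 0, "hand": -1}, {"x": 0, "y": 0, "z": 0, "wx": 0, "wy": 0, "wz": 0, "hand": -1}, {"x": 0, "y": 0, "z": 0, "wx": 0, "wy": 0, "wz": 0, "hand": -1}, {"x": 0, "y": 0, "z": 0, "wx": 0, "wy": 0, "wz": 0, "hand": -1}, {"x": 0, "y": 0, "z": 0, "wx": 0, "wy": 0, "wz": 0, "hand": -1}, {"x": 0, "y": 0, "z": 0, "wx": 0, "wy": 0, "wz": 0, "hand": -1}, {"x": 0, "y": 0, "z": 0, "wx": 0, "wy": 0, "wz": 0, "hand": -1}, {"x": 0, "y": 0, "z": 0, "wx": 0, "wy": 0, "wz": 0, "hand": -1}]'

```text
time: 15.4
tool_pos: [0.5173, -0.1208, 0.0536]
tool_rot: [0.0, -0.043, 0.999, -0.0]
contact_force: [-0.4, -0.5, -1.7]
gripper_width: 0.737
grasp_force: 69.2
```

Request:
send_rows --rows '[{"x": 0, "y": 0, "z": 0.006, "wx": 0, "wy": 0, "wz": 0, "hand": -1}, {"x": 0, "y": 0, "z": 0.004, "wx": 0, "wy": 0, "wz": 0, "hand": -1}, {"x": 0, "y": 0, "z": 0, "wx": 0, "wy": 0, "wz": 0, "hand": -1}, {"x": 0, "y": 0, "z": 0, "wx": 0, "wy": 0, "wz": 0, "hand": 1}, {"x": 0, "y": 0, "z": 0, "wx": 0, "wy": 0, "wz": 0, "hand": 1}, {"x": 0, "y": 0, "z": 0, "wx": 0, "wy": 0, "wz": 0, "hand": 1}, {"x": 0, "y": 0, "z": 0, "wx": 0, "wy": 0, "wz": 0, "hand": 1}, {"x": 0, "y": 0, "z": 0, "wx": 0, "wy": 0, "wz": 0, "hand": 1}, {"x": 0, "y": 0, "z": 0, "wx": 0, "wy": 0, "wz": 0, "hand": 1}, {"x": 0, "y": 0, "z": 0, "wx": 0, "wy": 0, "wz": 0, "hand": 1}]'

```text
time: 16.23
tool_pos: [0.5173, -0.1208, 0.052]
tool_rot: [-0.0, -0.043, 0.999, 0.0]
contact_force: [0.0, -0.0, -0.1]
gripper_width: 1.002
grasp_force: 0.0
```

Request:
send_rows --rows '[{"x": 0, "y": 0, "z": -0.04, "wx": 0, "wy": 0, "wz": 0, "hand": 1}, {"x": 0, "y": 0, "z": -0.12, "wx": 0, "wy": 0, "wz": 0, "hand": 1}, {"x": 0, "y": 0, "z": -0.2, "wx": 0, "wy": 0, "wz": 0, "hand": 1}, {"x": 0, "y": 0, "z": -0.22, "wx": 0, "wy": 0, "wz": 0, "hand": 1}, {"x": 0, "y": 0, "z": -0.22, "wx": 0, "wy": 0, "wz": 0, "hand": 1}, {"x": 0, "y": 0, "z": -0.2, "wx": 0, "wy": 0, "wz": 0, "hand": 1}, {"x": 0, "y": 0, "z": -0.12, "wx": 0, "wy": 0, "wz": 0, "hand": 1}, {"x": 0, "y": 0, "z": -0.04, "wx": 0, "wy": 0, "wz": 0, "hand": 1}, {"x": 0, "y": 0, "z": 0, "wx": 0, "wy": 0, "wz": 0, "hand": 1}, {"x": 0, "y": 0, "z": 0, "wx": 0, "wy": 0, "wz": 0, "hand": 1}]'

```text
time: 17.07
tool_pos: [0.5168, -0.1207, 0.2251]
tool_rot: [-0.001, -0.043, 0.999, 0.0]
contact_force: [-0.7, 0.6, 0.1]
gripper_width: 1.003
grasp_force: 0.0
```

```bash
python3 - <<'E'
from h import *
info("a"); to(447.2,-373,175.4,226)
c,I=wristpic("w6")
H=cv2.cvtColor(I,cv2.COLOR_BGR2HSV); m=cv2.inRange(H,(12,40,195),(35,105,255))
for b in blobs(m,3000): print(cv2.boundingRect(b),*rect(c,b,.08),*rect(c,b,.038))
ends("w6",[517.3,-120.8],4.95,[])
print([(r,H[r,322].tolist()) for r in range(108,170,3)])
E
```

```text
a t 17.07 tcp [ 0.5168 -0.1207  0.2251] yawx -175.05 zax [-1.1e-03  4.0e-04 -1.0e+00] w 1.003 F [-0.7  0.6  0.1] 0.0
shift [ 0.608 -1.636 -0.006] wz 0.212 tilt fix wx,wy [ 0.001 -0.001]
(280, 119, 82, 180) [ 508.42102051 -122.33246613] [148.16400146484375, 62.745845794677734] 4.9544945 [ 519.21643066 -121.50770569] [169.90689086914062, 71.95369720458984] 4.9545026
(0, 48, 75, 121) [ 447.07696533 -339.99978638] [77.1376953125, 55.43712615966797] 174.9836 [ 448.87033081 -371.11749268] [88.45747375488281, 63.572486877441406] 174.98387
[(108, [108, 31, 99]), (111, [111, 62, 111]), (114, [113, 59, 108]), (117, [111, 39, 85]), (120, [20, 79, 237]), (123, [21, 73, 238]), (126, [19, 67, 228]), (129, [19, 65, 226]), (132, [19, 66, 227]), (135, [19, 64, 227]), (138, [19, 64, 227]), (141, [19, 65, 226]), (144, [16, 96, 152]), (147, [17, 121, 208]), (150, [22, 69, 241]), (153, [22, 68, 242]), (156, [19, 63, 229]), (159, [20, 65, 229]), (162, [19, 66, 227]), (165, [19, 65, 228]), (168, [19, 63, 229])]
```

```bash
python3 - <<'E'
from h import *
ends("w6",[516.8,-120.7],4.95,[("mid near",146,280,362,.08,65),("mid far",299,290,352,.08,-65),("long near",118.5,286,358,.042,85)])
E
```

```text
mid near centre along -1.9 lat 0.7 width 62.4
mid far centre along -1.6 lat 0.7 width 54.2
long near centre along -2.0 lat -0.1 width 60.7
```

Step 2 is good: all centres agree within 1 mm. Now the short case.

Request:
send_rows --rows '[{"x": 0.05, "y": -0.12, "z": 0, "wx": 0, "wy": 0, "wz": 0, "hand": 1}, {"x": 0.08, "y": -0.23, "z": 0, "wx": 0, "wy": 0, "wz": 0, "hand": 1}, {"x": 0.08, "y": -0.23, "z": 0, "wx": 0, "wy": 0, "wz": 0, "hand": 1}, {"x": 0.08, "y": -0.23, "z": 0, "wx": 0, "wy": 0, "wz": 0, "hand": 1}, {"x": 0.08, "y": -0.23, "z": 0, "wx": 0, "wy": 0, "wz": 0, "hand": 1}, {"x": 0.08, "y": -0.23, "z": 0, "wx": 0, "wy": 0, "wz": 0, "hand": 1}, {"x": 0.08, "y": -0.2, "z": 0, "wx": 0, "wy": 0, "wz": 0, "hand": 1}, {"x": 0.074, "y": -0.164, "z": 0, "wx": 0, "wy": 0, "wz": 0, "hand": 1}, {"x": 0, "y": 0, "z": 0, "wx": 0, "wy": 0, "wz": 0.108, "hand": 1}, {"x": 0, "y": 0, "z": 0, "wx": 0, "wy": 0, "wz": 0.108, "hand": 1}]'

```text
time: 17.95
tool_pos: [0.4465, -0.3736, 0.2228]
tool_rot: [-0.002, 0.045, 0.999, 0.002]
contact_force: [0.3, -0.3, -0.6]
gripper_width: 0.998
grasp_force: 0.0
```

Request:
send_rows --rows '[{"x": 0, "y": 0, "z": 0, "wx": 0, "wy": 0, "wz": 0, "hand": 1}, {"x": 0, "y": 0, "z": 0, "wx": 0, "wy": 0, "wz": 0, "hand": 1}, {"x": 0, "y": 0, "z": 0, "wx": 0, "wy": 0, "wz": 0, "hand": 1}, {"x": 0, "y": 0, "z": 0, "wx": 0, "wy": 0, "wz": 0, "hand": 1}, {"x": 0, "y": 0, "z": 0, "wx": 0, "wy": 0, "wz": 0, "hand": 1}, {"x": 0, "y": 0, "z": 0, "wx": 0, "wy": 0, "wz": 0, "hand": 1}, {"x": 0, "y": 0, "z": 0, "wx": 0, "wy": 0, "wz": 0, "hand": 1}, {"x": 0, "y": 0, "z": 0, "wx": 0, "wy": 0, "wz": 0, "hand": 1}, {"x": 0, "y": 0, "z": 0, "wx": 0, "wy": 0, "wz": 0, "hand": 1}, {"x": 0, "y": 0, "z": 0, "wx": 0, "wy": 0, "wz": 0, "hand": 1}]'

```text
time: 18.78
tool_pos: [0.4482, -0.3728, 0.2261]
tool_rot: [0.0, 0.042, 0.999, -0.0]
contact_force: [0.7, -0.5, -0.2]
gripper_width: 0.998
grasp_force: 0.0
```

```bash
python3 - <<'E'
from h import *
info("a"); to(447.5,-372.7,175.2,11.5)
c,I=wristpic("w7")
H=cv2.cvtColor(I,cv2.COLOR_BGR2HSV); m=cv2.inRange(H,(12,40,195),(35,105,255))
for b in blobs(m,3000): print(cv2.boundingRect(b),*rect(c,b,.038))
E
```

```text
a t 18.78 tcp [ 0.4482 -0.3728  0.2261] yawx 175.24 zax [ 1.e-04 -1.e-04 -1.e+00] w 0.998 F [ 0.7 -0.5 -0.2] 0.0
shift [5.000e-03 1.000e-03 1.431e+00] wz 0.001 tilt fix wx,wy [-0.  0.]
(578, 207, 62, 141) [541.12432861 -92.41545868] [146.88186645507812, 62.83179473876953] 5.936363
(289, 165, 70, 93) [ 448.51556396 -371.46606445] [87.61051940917969, 62.601783752441406] 175.25444
```

Request:
send_rows --rows '[{"x": 0, "y": 0, "z": 0.08, "wx": 0, "wy": 0, "wz": 0, "hand": 1}, {"x": 0, "y": 0, "z": 0.2, "wx": 0, "wy": 0, "wz": 0, "hand": 1}, {"x": 0, "y": 0, "z": 0.2, "wx": 0, "wy": 0, "wz": 0, "hand": 1}, {"x": 0, "y": 0, "z": 0.2, "wx": 0, "wy": 0, "wz": 0, "hand": 1}, {"x": 0, "y": 0, "z": 0.2, "wx": 0, "wy": 0, "wz": 0, "hand": 1}, {"x": 0, "y": 0, "z": 0.2, "wx": 0, "wy": 0, "wz": 0, "hand": 1}, {"x": 0, "y": 0, "z": 0.15, "wx": 0, "wy": 0, "wz": 0, "hand": 1}, {"x": 0, "y": 0, "z": 0.12, "wx": 0, "wy": 0, "wz": 0, "hand": 1}, {"x": 0, "y": 0, "z": 0.08, "wx": 0, "wy": 0, "wz": 0, "hand": 1}, {"x": 0, "y": 0, "z": 0, "wx": 0, "wy": 0, "wz": 0, "hand": 1}]'

```text
time: 19.67
tool_pos: [0.4461, -0.3707, 0.0076]
tool_rot: [-0.002, 0.042, 0.999, 0.002]
contact_force: [-0.4, 0.5, -0.7]
gripper_width: 0.999
grasp_force: 0.0
```

Request:
send_rows --rows '[{"x": 0, "y": 0, "z": 0, "wx": 0, "wy": 0, "wz": 0, "hand": 1}, {"x": 0, "y": 0, "z": 0, "wx": 0, "wy": 0, "wz": 0, "hand": 1}, {"x": 0, "y": 0, "z": 0, "wx": 0, "wy": 0, "wz": 0, "hand": -1}, {"x": 0, "y": 0, "z": 0, "wx": 0, "wy": 0, "wz": 0, "hand": -1}, {"x": 0, "y": 0, "z": 0, "wx": 0, "wy": 0, "wz": 0, "hand": -1}, {"x": 0, "y": 0, "z": 0, "wx": 0, "wy": 0, "wz": 0, "hand": -1}, {"x": 0, "y": 0, "z": 0, "wx": 0, "wy": 0, "wz": 0, "hand": -1}, {"x": 0, "y": 0, "z": 0, "wx": 0, "wy": 0, "wz": 0, "hand": -1}, {"x": 0, "y": 0, "z": 0, "wx": 0, "wy": 0, "wz": 0, "hand": -1}, {"x": 0, "y": 0, "z": 0, "wx": 0, "wy": 0, "wz": 0, "hand": -1}]'

```text
time: 20.5
tool_pos: [0.4494, -0.374, 0.0137]
tool_rot: [0.001, 0.042, 0.999, -0.001]
contact_force: [0.3, -0.2, 6.4]
gripper_width: 0.738
grasp_force: 68.6
```

```bash
python3 - <<'E'
from h import *
info("a"); to(518.6,-120.5,4.95,180)
E
```

```text
a t 20.5 tcp [ 0.4494 -0.374   0.0137] yawx 175.23 zax [ 0.0025 -0.0024 -1.    ] w 0.738 F [ 0.3 -0.2  6.4] 68.6
shift [-0.322  1.72  -1.112] wz -0.216 tilt fix wx,wy [-0.003  0.003]
```

Request:
send_rows --rows '[{"x": 0, "y": 0, "z": -0.05, "wx": 0, "wy": 0, "wz": 0, "hand": -1}, {"x": 0, "y": 0, "z": -0.15, "wx": 0, "wy": 0, "wz": 0, "hand": -1}, {"x": 0, "y": 0, "z": -0.22, "wx": 0, "wy": 0, "wz": 0, "hand": -1}, {"x": 0, "y": 0, "z": -0.22, "wx": 0, "wy": 0, "wz": 0, "hand": -1}, {"x": 0, "y": 0, "z": -0.22, "wx": 0, "wy": 0, "wz": 0, "hand": -1}, {"x": 0, "y": 0, "z": -0.15, "wx": 0, "wy": 0, "wz": 0, "hand": -1}, {"x": 0, "y": 0, "z": -0.1, "wx": 0, "wy": 0, "wz": 0, "hand": -1}, {"x": -0.02, "y": 0.1, "z": 0, "wx": 0, "wy": 0, "wz": 0, "hand": -1}, {"x": -0.04, "y": 0.2, "z": 0, "wx": 0, "wy": 0, "wz": 0, "hand": -1}, {"x": -0.04, "y": 0.24, "z": 0, "wx": 0, "wy": 0, "wz": 0, "hand": -1}]'

```text
time: 21.33
tool_pos: [0.4693, -0.2926, 0.1772]
tool_rot: [-0.0, 0.043, 0.999, 0.0]
contact_force: [0.8, 0.9, -1.4]
gripper_width: 0.736
grasp_force: 67.8
```

Request:
send_rows --rows '[{"x": -0.05, "y": 0.24, "z": 0, "wx": 0, "wy": 0, "wz": 0, "hand": -1}, {"x": -0.05, "y": 0.24, "z": 0, "wx": 0, "wy": 0, "wz": 0, "hand": -1}, {"x": -0.05, "y": 0.24, "z": 0, "wx": 0, "wy": 0, "wz": 0, "hand": -1}, {"x": -0.04, "y": 0.24, "z": 0, "wx": 0, "wy": 0, "wz": 0, "hand": -1}, {"x": -0.03, "y": 0.15, "z": 0, "wx": 0, "wy": 0, "wz": 0, "hand": -1}, {"x": 0, "y": 0.07, "z": 0, "wx": 0, "wy": 0, "wz": -0.066, "hand": -1}, {"x": 0, "y": 0, "z": 0, "wx": 0, "wy": 0, "wz": -0.1, "hand": -1}, {"x": 0, "y": 0, "z": 0, "wx": 0, "wy": 0, "wz": -0.05, "hand": -1}, {"x": 0, "y": 0, "z": 0, "wx": 0, "wy": 0, "wz": 0, "hand": -1}, {"x": 0, "y": 0, "z": 0, "wx": 0, "wy": 0, "wz": 0, "hand": -1}]'

```text
time: 22.17
tool_pos: [0.5165, -0.1188, 0.1767]
tool_rot: [-0.001, -0.043, 0.999, 0.001]
contact_force: [0.6, 0.5, -0.6]
gripper_width: 0.733
grasp_force: 67.8
```

Request:
send_rows --rows '[{"x": 0, "y": 0, "z": 0, "wx": 0, "wy": 0, "wz": 0, "hand": -1}, {"x": 0, "y": 0, "z": 0, "wx": 0, "wy": 0, "wz": 0, "hand": -1}, {"x": 0, "y": 0, "z": 0, "wx": 0, "wy": 0, "wz": 0, "hand": -1}, {"x": 0, "y": 0, "z": 0, "wx": 0, "wy": 0, "wz": 0, "hand": -1}, {"x": 0, "y": 0, "z": 0, "wx": 0, "wy": 0, "wz": 0, "hand": -1}, {"x": 0, "y": 0, "z": 0, "wx": 0, "wy": 0, "wz": 0, "hand": -1}, {"x": 0, "y": 0, "z": 0, "wx": 0, "wy": 0, "wz": 0, "hand": -1}, {"x": 0, "y": 0, "z": 0, "wx": 0, "wy": 0, "wz": 0, "hand": -1}, {"x": 0, "y": 0, "z": 0, "wx": 0, "wy": 0, "wz": 0, "hand": -1}, {"x": 0, "y": 0, "z": 0, "wx": 0, "wy": 0, "wz": 0, "hand": -1}]'

```text
time: 23.0
tool_pos: [0.5175, -0.1197, 0.178]
tool_rot: [-0.0, -0.043, 0.999, 0.0]
contact_force: [-0.2, -0.1, -1.2]
gripper_width: 0.735
grasp_force: 67.8
```

```bash
python3 - <<'E'
from h import *
info("a"); to(518.6,-120.5,4.95,93.7)
c,I=wristpic("w8"); H=cv2.cvtColor(I,cv2.COLOR_BGR2HSV)
p=None
for r in range(100,300,1):
    q=H[r,322].astype(int)
    if p is not None and abs(q-p)[2]>25: print(r,p,q)
    p=q
E
```

```text
a t 23.0 tcp [ 0.5175 -0.1197  0.178 ] yawx -175.05 zax [-0.  0. -1.] w 0.735 F [-0.2 -0.1 -1.2] 67.8
shift [-0.007 -0.006  0.562] wz -0.0 tilt fix wx,wy [ 0. -0.]
104 [ 15 115 178] [ 15  81 139]
105 [ 15  81 139] [106  34  97]
116 [116  36  98] [ 12  99 131]
117 [ 12  99 131] [ 16 115 211]
146 [ 19  67 221] [ 18  77 192]
147 [ 18  77 192] [ 17 111 124]
148 [ 17 111 124] [ 14 139  88]
151 [ 13 142 113] [ 16 125 208]
152 [ 16 125 208] [ 19  92 238]
208 [ 19  74 210] [ 18  94 149]
209 [ 18  94 149] [ 14 137  93]
224 [ 13 130  96] [ 13 139  68]
232 [ 15 131  78] [ 15 136 120]
233 [ 15 136 120] [ 16 139 191]
234 [ 16 139 191] [ 17 124 220]
249 [ 18  86 226] [ 17  93 192]
```

View pics/w8.png

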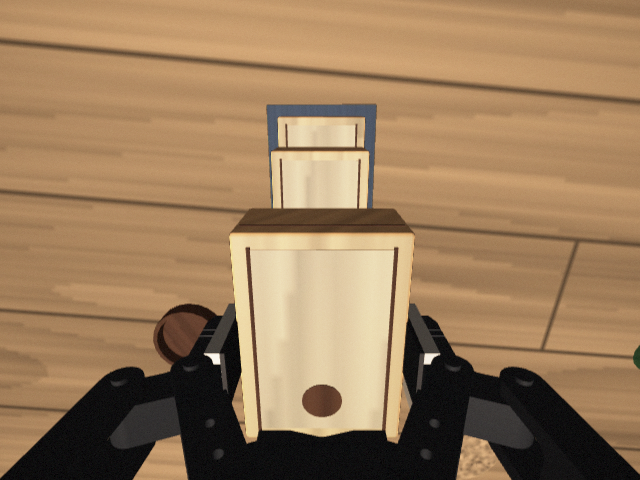

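The held short case's near edge is at row 233 (cols 230–414), and the middle case's is at row 151 (cols 271–369).

```bash
python3 - <<'E'
from h import *
ends("w8",[517.5,-119.7],4.95,[("short",233,230,414,.178-.0137+.038,45),("mid",151,271,369,.08,65),("long",116.5,277.5,366,.042,85)])
E
```

```text
short centre along 1.3 lat 0.1 width 61.7
mid centre along -1.8 lat 1.4 width 62.6
long centre along -0.8 lat 0.3 width 63.6
```

Request:
send_rows --rows '[{"x": -0.018, "y": -0.007, "z": 0.06, "wx": 0, "wy": 0, "wz": 0, "hand": -1}, {"x": 0, "y": 0, "z": 0.12, "wx": 0, "wy": 0, "wz": 0, "hand": -1}, {"x": 0, "y": 0, "z": 0.12, "wx": 0, "wy": 0, "wz": 0, "hand": -1}, {"x": 0, "y": 0, "z": 0.09, "wx": 0, "wy": 0, "wz": 0, "hand": -1}, {"x": 0, "y": 0, "z": 0.06, "wx": 0, "wy": 0, "wz": 0, "hand": -1}, {"x": 0, "y": 0, "z": 0.04, "wx": 0, "wy": 0, "wz": 0, "hand": -1}, {"x": 0, "y": 0, "z": 0.03, "wx": 0, "wy": 0, "wz": 0, "hand": -1}, {"x": 0, "y": 0, "z": 0.01, "wx": 0, "wy": 0, "wz": 0, "hand": -1}, {"x": 0, "y": 0, "z": 0, "wx": 0, "wy": 0, "wz": 0, "hand": -1}, {"x": 0, "y": 0, "z": 0, "wx": 0, "wy": 0, "wz": 0, "hand": -1}]'

```text
time: 23.88
tool_pos: [0.5208, -0.1208, 0.0993]
tool_rot: [0.001, -0.043, 0.999, -0.0]
contact_force: [0.5, -0.2, -2.5]
gripper_width: 0.731
grasp_force: 67.8
```

Request:
send_rows --rows '[{"x": 0, "y": 0, "z": 0.01, "wx": 0, "wy": 0, "wz": 0, "hand": -1}, {"x": 0, "y": 0, "z": 0.01, "wx": 0, "wy": 0, "wz": 0, "hand": -1}, {"x": 0, "y": 0, "z": 0.006, "wx": 0, "wy": 0, "wz": 0, "hand": -1}, {"x": 0, "y": 0, "z": 0, "wx": 0, "wy": 0, "wz": 0, "hand": -1}, {"x": 0, "y": 0, "z": 0, "wx": 0, "wy": 0, "wz": 0, "hand": -1}, {"x": 0, "y": 0, "z": 0, "wx": 0, "wy": 0, "wz": 0, "hand": -1}, {"x": 0, "y": 0, "z": 0, "wx": 0, "wy": 0, "wz": 0, "hand": -1}, {"x": 0, "y": 0, "z": 0, "wx": 0, "wy": 0, "wz": 0, "hand": -1}, {"x": 0, "y": 0, "z": 0, "wx": 0, "wy": 0, "wz": 0, "hand": -1}, {"x": 0, "y": 0, "z": 0, "wx": 0, "wy": 0, "wz": 0, "hand": -1}]'

```text
time: 24.72
tool_pos: [0.5203, -0.1205, 0.0947]
tool_rot: [0.0, -0.043, 0.999, 0.0]
contact_force: [0.2, -0.5, -1.4]
gripper_width: 0.734
grasp_force: 67.8
```

Request:
send_rows --rows '[{"x": 0, "y": 0, "z": 0.005, "wx": 0, "wy": 0, "wz": 0, "hand": -1}, {"x": 0, "y": 0, "z": 0.005, "wx": 0, "wy": 0, "wz": 0, "hand": -1}, {"x": 0, "y": 0, "z": 0.005, "wx": 0, "wy": 0, "wz": 0, "hand": -1}, {"x": 0, "y": 0, "z": 0, "wx": 0, "wy": 0, "wz": 0, "hand": -1}, {"x": 0, "y": 0, "z": 0, "wx": 0, "wy": 0, "wz": 0, "hand": -1}, {"x": 0, "y": 0, "z": 0, "wx": 0, "wy": 0, "wz": 0, "hand": -1}, {"x": 0, "y": 0, "z": 0, "wx": 0, "wy": 0, "wz": 0, "hand": -1}, {"x": 0, "y": 0, "z": 0, "wx": 0, "wy": 0, "wz": 0, "hand": -1}, {"x": 0, "y": 0, "z": 0, "wx": 0, "wy": 0, "wz": 0, "hand": -1}, {"x": 0, "y": 0, "z": 0, "wx": 0, "wy": 0, "wz": 0, "hand": -1}]'

```text
time: 25.55
tool_pos: [0.5204, -0.1206, 0.0937]
tool_rot: [-0.0, -0.043, 0.999, -0.0]
contact_force: [-3.6, 1.4, 5.3]
gripper_width: 0.734
grasp_force: 68.6
```

Contact. Release and rise.

Request:
send_rows --rows '[{"x": 0, "y": 0, "z": 0, "wx": 0, "wy": 0, "wz": 0, "hand": 1}, {"x": 0, "y": 0, "z": 0, "wx": 0, "wy": 0, "wz": 0, "hand": 1}, {"x": 0, "y": 0, "z": 0, "wx": 0, "wy": 0, "wz": 0, "hand": 1}, {"x": 0, "y": 0, "z": 0, "wx": 0, "wy": 0, "wz": 0, "hand": 1}, {"x": 0, "y": 0, "z": 0, "wx": 0, "wy": 0, "wz": 0, "hand": 1}, {"x": 0, "y": 0, "z": 0, "wx": 0, "wy": 0, "wz": 0, "hand": 1}, {"x": 0, "y": 0, "z": 0, "wx": 0, "wy": 0, "wz": 0, "hand": 1}, {"x": 0, "y": 0, "z": 0, "wx": 0, "wy": 0, "wz": 0, "hand": 1}, {"x": 0, "y": 0, "z": 0, "wx": 0, "wy": 0, "wz": 0, "hand": 1}, {"x": 0, "y": 0, "z": 0, "wx": 0, "wy": 0, "wz": 0, "hand": 1}]'

```text
time: 26.38
tool_pos: [0.5202, -0.1205, 0.0924]
tool_rot: [0.0, -0.043, 0.999, -0.0]
contact_force: [0.3, 0.1, 0.7]
gripper_width: 1.001
grasp_force: 0.0
```

Request:
send_rows --rows '[{"x": 0, "y": 0, "z": -0.04, "wx": 0, "wy": 0, "wz": 0, "hand": 1}, {"x": 0, "y": 0, "z": -0.12, "wx": 0, "wy": 0, "wz": 0, "hand": 1}, {"x": 0, "y": 0, "z": -0.2, "wx": 0, "wy": 0, "wz": 0, "hand": 1}, {"x": 0, "y": 0, "z": -0.22, "wx": 0, "wy": 0, "wz": 0, "hand": 1}, {"x": 0, "y": 0, "z": -0.2, "wx": 0, "wy": 0, "wz": 0, "hand": 1}, {"x": 0, "y": 0, "z": -0.12, "wx": 0, "wy": 0, "wz": 0, "hand": 1}, {"x": 0, "y": 0, "z": -0.05, "wx": 0, "wy": 0, "wz": 0, "hand": 1}, {"x": 0, "y": 0, "z": 0, "wx": 0, "wy": 0, "wz": 0, "hand": 1}, {"x": 0, "y": 0, "z": 0, "wx": 0, "wy": 0, "wz": 0, "hand": 1}, {"x": 0, "y": 0, "z": 0, "wx": 0, "wy": 0, "wz": 0, "hand": 1}]'

```text
time: 27.22
tool_pos: [0.5193, -0.1202, 0.2326]
tool_rot: [-0.002, -0.043, 0.999, 0.001]
contact_force: [-0.2, 1.0, -0.0]
gripper_width: 1.003
grasp_force: 0.0
```

```bash
python3 - <<'E'
from h import *
info("a")
c,I=wristpic("w9"); H=cv2.cvtColor(I,cv2.COLOR_BGR2HSV); cv2.imwrite("pics/t9.png",grab_frame("top"))
p=None
for r in range(100,330,1):
    q=H[r,322].astype(int)
    if p is not None and abs(q-p)[2]>25: print(r,p,q)
    p=q
m=cv2.inRange(H,(12,40,195),(35,105,255))
for rr in (200,230,280,130,150):
    k=np.where(m[rr,240:420])[0]+240; print(rr,k.min(),k.max())
E
```

```text
a t 27.22 tcp [ 0.5193 -0.1202  0.2326] yawx -175.05 zax [-0.0033  0.0013 -1.    ] w 1.003 F [-0.2  1.  -0. ] 0.0
105 [ 15 113 182] [ 15  87 144]
106 [ 15  87 144] [109  35 101]
116 [ 0 46 99] [ 16 113 204]
117 [ 16 113 204] [ 20  83 237]
141 [ 18  72 212] [ 17  92 150]
142 [ 17  92 150] [ 13 136  94]
143 [ 13 136  94] [ 15 136 185]
144 [ 15 136 185] [ 18 104 236]
170 [ 18  74 217] [ 16  92 153]
171 [ 16  92 153] [ 14 141  92]
176 [ 13 143  82] [ 15 139 117]
177 [ 15 139 117] [ 16 117 203]
178 [ 16 117 203] [ 18  91 231]
259 [ 21  62 233] [ 17  79 193]
260 [ 17  79 193] [ 11 123 110]
278 [  9 132  93] [ 14  98 140]
279 [ 14  98 140] [ 17  74 214]
306 [ 15 113 162] [ 15 115 129]
309 [ 15 115 135] [ 16 114 161]
200 277 363
230 278 362
280 280 360
130 286 356
150 281 359
```

View pics/w9.png

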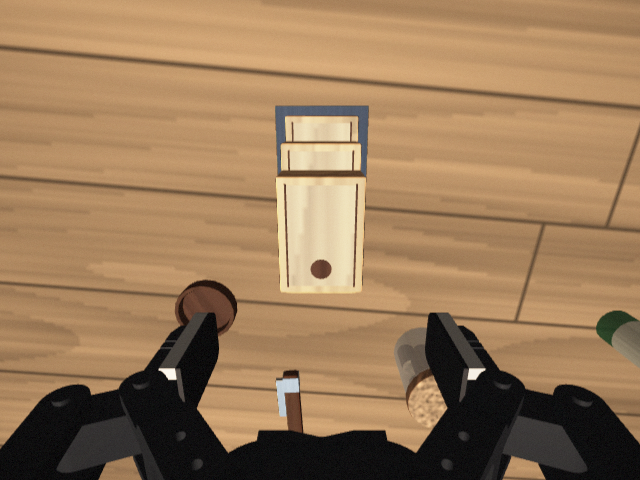

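Step 3 looks good. The short case is on top, rows 177–293, cols 276–366, and the coaster is at about (206,307). Measuring both, then moving above the coaster.

```bash
python3 - <<'E'
from h import *
ends("w9",[519.3,-120.2],4.95,[("short near",177,276,366,.118,45),("short far",293,280,362,.118,-45),("mid",143,281,361,.08,65),("long",116,285,359,.042,85)])
I=cv2.imread("pics/t9.png");ct=calibration("top");H=cv2.cvtColor(I,cv2.COLOR_BGR2HSV)
m=np.zeros(H.shape[:2],np.uint8);m[208:242,415:450]=cv2.inRange(H,(0,90,0),(20,255,135))[208:242,415:450]
b=max(blobs(m,50),key=cv2.contourArea);print(cv2.boundingRect(b))
P=plane(ct,b[:,0],.014)[:,:2].astype(np.float32)*1000;print(cv2.minEnclosingCircle(P))
to(647,-238,4.95,230)
E
```

```text
short near centre along -0.5 lat 0.5 width 62.9
short far centre along -0.1 lat 0.5 width 63.7
mid centre along 0.3 lat 0.5 width 62.4
long centre along 0.6 lat -0.3 width 63.7
(415, 233, 25, 9)
((610.669921875, -221.85047912597656), 34.73517608642578)
shift [-0.781 -0.856  0.013] wz 0.0 tilt fix wx,wy [ 0.002 -0.005]
```

Request:
send_rows --rows '[{"x": -0.06, "y": -0.065, "z": 0, "wx": 0, "wy": 0, "wz": 0, "hand": 1}, {"x": -0.12, "y": -0.13, "z": 0, "wx": 0, "wy": 0, "wz": 0, "hand": 1}, {"x": -0.16, "y": -0.175, "z": 0, "wx": 0, "wy": 0, "wz": 0, "hand": 1}, {"x": -0.16, "y": -0.175, "z": 0, "wx": 0, "wy": 0, "wz": 0, "hand": 1}, {"x": -0.15, "y": -0.165, "z": 0, "wx": 0, "wy": 0, "wz": 0, "hand": 1}, {"x": -0.08, "y": -0.09, "z": 0, "wx": 0, "wy": 0, "wz": 0, "hand": 1}, {"x": -0.05, "y": -0.055, "z": 0, "wx": 0, "wy": 0, "wz": 0, "hand": 1}, {"x": 0, "y": 0, "z": 0, "wx": 0, "wy": 0, "wz": 0, "hand": 1}, {"x": 0, "y": 0, "z": 0, "wx": 0, "wy": 0, "wz": 0, "hand": 1}, {"x": 0, "y": 0, "z": 0, "wx": 0, "wy": 0, "wz": 0, "hand": 1}]'

```text
time: 28.15
tool_pos: [0.6472, -0.2375, 0.2338]
tool_rot: [-0.001, -0.043, 0.999, 0.001]
contact_force: [-0.1, -0.3, 0.1]
gripper_width: 1.001
grasp_force: 0.0
```

Request:
send_rows --rows '[{"x": 0, "y": 0, "z": 0, "wx": 0, "wy": 0, "wz": 0, "hand": 1}, {"x": 0, "y": 0, "z": 0, "wx": 0, "wy": 0, "wz": 0, "hand": 1}, {"x": 0, "y": 0, "z": 0, "wx": 0, "wy": 0, "wz": 0, "hand": 1}, {"x": 0, "y": 0, "z": 0, "wx": 0, "wy": 0, "wz": 0, "hand": 1}, {"x": 0, "y": 0, "z": 0, "wx": 0, "wy": 0, "wz": 0, "hand": 1}, {"x": 0, "y": 0, "z": 0, "wx": 0, "wy": 0, "wz": 0, "hand": 1}, {"x": 0, "y": 0, "z": 0, "wx": 0, "wy": 0, "wz": 0, "hand": 1}, {"x": 0, "y": 0, "z": 0, "wx": 0, "wy": 0, "wz": 0, "hand": 1}, {"x": 0, "y": 0, "z": 0, "wx": 0, "wy": 0, "wz": 0, "hand": 1}, {"x": 0, "y": 0, "z": 0, "wx": 0, "wy": 0, "wz": 0, "hand": 1}]'

```text
time: 28.98
tool_pos: [0.6479, -0.2382, 0.2349]
tool_rot: [-0.0, -0.043, 0.999, 0.0]
contact_force: [0.1, 0.9, -0.4]
gripper_width: 1.002
grasp_force: 0.0
```

```bash
python3 - <<'E'
from h import *
info("a")
c,I=wristpic("w10"); H=cv2.cvtColor(I,cv2.COLOR_BGR2HSV)
print(proj(c,[.648,-.239,.018]))
m=cv2.inRange(H,(0,90,0),(20,255,125)); m[310:]=0
for b in blobs(m,800):
    print(cv2.boundingRect(b))
    for z in(.0,.009,.018): 
        P=plane(c,b[:,0],z)[:,:2].astype(np.float32)*1000; print(z,cv2.minEnclosingCircle(P),cv2.fitEllipse(P))
E
```

```text
a t 28.98 tcp [ 0.6479 -0.2382  0.2349] yawx -175.05 zax [-1.e-04  0.e+00 -1.e+00] w 1.002 F [ 0.1  0.9 -0.4] 0.0
[321.2028435  205.88375221]
(0, 167, 640, 71)
0.0 ((641.783935546875, -233.61276245117188), 334.8260192871094) ((652.3989868164062, -224.0064239501953), (50.4390869140625, 586.4581909179688), 179.7601318359375)
0.009 ((639.962890625, -233.89633178710938), 326.8088073730469) ((650.3234252929688, -224.5211639404297), (49.23163604736328, 572.4097900390625), 179.76014709472656)
0.018 ((638.141845703125, -234.17987060546875), 318.79156494140625) ((648.2484130859375, -225.03343200683594), (48.023704528808594, 558.3713989257812), 179.7601318359375)
(0, 36, 411, 42)
0.0 ((521.5611572265625, -355.71429443359375), 189.81668090820312) ((520.5807495117188, -440.6585693359375), (2.501640796661377, 550.9085083007812), 0.039072953164577484)
0.009 ((522.6187744140625, -353.07415771484375), 185.27162170410156) ((521.661865234375, -435.98492431640625), (2.441741704940796, 537.7176513671875), 0.039071496576070786)
0.018 ((523.6763916015625, -350.4340515136719), 180.72653198242188) ((522.742919921875, -431.3108825683594), (2.3818392753601074, 524.5272216796875), 0.039070308208465576)
(418, 0, 60, 174)
0.0 ((530.7618408203125, -130.25694274902344), 77.99495697021484) ((517.708251953125, -132.51995849609375), (44.24348068237305, 166.628662109375), 92.39501953125)
0.009 ((531.59912109375, -133.01535034179688), 76.12738037109375) ((518.8580932617188, -135.22412109375), (43.1840934753418, 162.6387939453125), 92.39501953125)
0.018 ((532.4365234375, -135.773681640625), 74.2599105834961) ((520.0079956054688, -137.92828369140625), (42.12470245361328, 158.64895629882812), 92.39501953125)
```

View pics/w10.png

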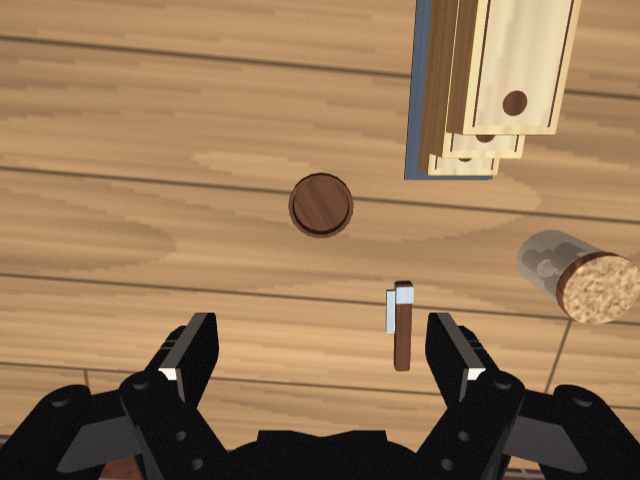

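The coaster rim spans cols 289–353 and rows 172–238, centre (321,205), within a millimetre of the prediction for (648,−239). The corkscrew at (404,325) and the jar are clear of the fingers.

```bash
python3 - <<'E'
from h import *
a=np.load("pics/w9.npy",allow_pickle=True).item();b=np.load("pics/w10.npy",allow_pickle=True).item()
print(tri([a,b],[(206.5,308),(321,205)]).round(4), plane(b,[(321,205),(289,205),(353,205),(386,282),(395,370)],.018).round(4))
to(648.8,-239,None,1)
E
```

```text
[ 0.6495 -0.2393  0.0067] [[ 0.6471 -0.2393  0.018 ]
 [ 0.6499 -0.2712  0.018 ]
 [ 0.6443 -0.2073  0.018 ]
 [ 0.7253 -0.1623  0.018 ]
 [ 0.8367 -0.1356  0.018 ]]
shift [-0.006 -0.006  1.559] wz 0 tilt fix wx,wy [ 0. -0.]
```

Request:
send_rows --rows '[{"x": 0, "y": -0.006, "z": 0.08, "wx": 0, "wy": 0, "wz": 0, "hand": 1}, {"x": 0, "y": 0, "z": 0.2, "wx": 0, "wy": 0, "wz": 0, "hand": 1}, {"x": 0, "y": 0, "z": 0.2, "wx": 0, "wy": 0, "wz": 0, "hand": 1}, {"x": 0, "y": 0, "z": 0.22, "wx": 0, "wy": 0, "wz": 0, "hand": 1}, {"x": 0, "y": 0, "z": 0.22, "wx": 0, "wy": 0, "wz": 0, "hand": 1}, {"x": 0, "y": 0, "z": 0.2, "wx": 0, "wy": 0, "wz": 0, "hand": 1}, {"x": 0, "y": 0, "z": 0.15, "wx": 0, "wy": 0, "wz": 0, "hand": 1}, {"x": 0, "y": 0, "z": 0.1, "wx": 0, "wy": 0, "wz": 0, "hand": 1}, {"x": 0, "y": 0, "z": 0.08, "wx": 0, "wy": 0, "wz": 0, "hand": 1}, {"x": 0, "y": 0, "z": 0.04, "wx": 0, "wy": 0, "wz": 0, "hand": 1}]'

```text
time: 29.87
tool_pos: [0.6471, -0.2388, 0.0094]
tool_rot: [-0.001, -0.043, 0.999, 0.001]
contact_force: [-0.0, 0.9, -1.7]
gripper_width: 0.999
grasp_force: 0.0
```

Request:
send_rows --rows '[{"x": 0, "y": 0, "z": 0.03, "wx": 0, "wy": 0, "wz": 0, "hand": 1}, {"x": 0, "y": 0, "z": 0.02, "wx": 0, "wy": 0, "wz": 0, "hand": 1}, {"x": 0, "y": 0, "z": 0.02, "wx": 0, "wy": 0, "wz": 0, "hand": 1}, {"x": 0, "y": 0, "z": 0, "wx": 0, "wy": 0, "wz": 0, "hand": 1}, {"x": 0, "y": 0, "z": 0, "wx": 0, "wy": 0, "wz": 0, "hand": 1}, {"x": 0, "y": 0, "z": 0, "wx": 0, "wy": 0, "wz": 0, "hand": 1}, {"x": 0, "y": 0, "z": 0, "wx": 0, "wy": 0, "wz": 0, "hand": 1}, {"x": 0, "y": 0, "z": 0, "wx": 0, "wy": 0, "wz": 0, "hand": 1}, {"x": 0, "y": 0, "z": 0, "wx": 0, "wy": 0, "wz": 0, "hand": 1}, {"x": 0, "y": 0, "z": 0, "wx": 0, "wy": 0, "wz": 0, "hand": 1}]'

```text
time: 30.7
tool_pos: [0.648, -0.2391, 0.001]
tool_rot: [0.0, -0.043, 0.999, -0.0]
contact_force: [-0.0, -0.7, 0.7]
gripper_width: 1.002
grasp_force: 0.0
```

Request:
send_rows --rows '[{"x": 0, "y": 0, "z": 0, "wx": 0, "wy": 0, "wz": 0, "hand": -1}, {"x": 0, "y": 0, "z": 0, "wx": 0, "wy": 0, "wz": 0, "hand": -1}, {"x": 0, "y": 0, "z": 0, "wx": 0, "wy": 0, "wz": 0, "hand": -1}, {"x": 0, "y": 0, "z": 0, "wx": 0, "wy": 0, "wz": 0, "hand": -1}, {"x": 0, "y": 0, "z": 0, "wx": 0, "wy": 0, "wz": 0, "hand": -1}, {"x": 0, "y": 0, "z": 0, "wx": 0, "wy": 0, "wz": 0, "hand": -1}, {"x": 0, "y": 0, "z": 0, "wx": 0, "wy": 0, "wz": 0, "hand": -1}, {"x": 0, "y": 0, "z": 0, "wx": 0, "wy": 0, "wz": 0, "hand": -1}, {"x": 0, "y": 0, "z": 0, "wx": 0, "wy": 0, "wz": 0, "hand": -1}, {"x": 0, "y": 0, "z": 0, "wx": 0, "wy": 0, "wz": 0, "hand": -1}]'

```text
time: 31.53
tool_pos: [0.6486, -0.2395, 0.0018]
tool_rot: [0.001, -0.043, 0.999, -0.0]
contact_force: [0.7, -1.1, 4.4]
gripper_width: 0.735
grasp_force: 66.0
```

```bash
python3 - <<'E'
from h import *
info("a"); to(519.6,-120.6,4.95,180)
E
```

```text
a t 31.53 tcp [ 0.6486 -0.2395  0.0018] yawx -175.05 zax [ 1.5e-03 -7.0e-04 -1.0e+00] w 0.735 F [ 0.7 -1.1  4.4] 66.0
shift [ 0.787  0.863 -1.19 ] wz -0.0 tilt fix wx,wy [-0.001  0.002]
```

Request:
send_rows --rows '[{"x": 0, "y": 0, "z": -0.04, "wx": 0, "wy": 0, "wz": 0, "hand": -1}, {"x": 0, "y": 0, "z": -0.12, "wx": 0, "wy": 0, "wz": 0, "hand": -1}, {"x": 0, "y": 0, "z": -0.2, "wx": 0, "wy": 0, "wz": 0, "hand": -1}, {"x": 0, "y": 0, "z": -0.22, "wx": 0, "wy": 0, "wz": 0, "hand": -1}, {"x": 0, "y": 0, "z": -0.22, "wx": 0, "wy": 0, "wz": 0, "hand": -1}, {"x": 0, "y": 0, "z": -0.2, "wx": 0, "wy": 0, "wz": 0, "hand": -1}, {"x": 0, "y": 0, "z": -0.12, "wx": 0, "wy": 0, "wz": 0, "hand": -1}, {"x": 0, "y": 0, "z": -0.07, "wx": 0, "wy": 0, "wz": 0, "hand": -1}, {"x": 0.06, "y": 0.066, "z": 0, "wx": 0, "wy": 0, "wz": 0, "hand": -1}, {"x": 0.12, "y": 0.132, "z": 0, "wx": 0, "wy": 0, "wz": 0, "hand": -1}]'

```text
time: 32.37
tool_pos: [0.6188, -0.2129, 0.1791]
tool_rot: [0.0, -0.043, 0.999, -0.0]
contact_force: [0.0, 1.4, 0.3]
gripper_width: 0.738
grasp_force: 65.6
```

Request:
send_rows --rows '[{"x": 0.14, "y": 0.154, "z": 0, "wx": 0, "wy": 0, "wz": 0, "hand": -1}, {"x": 0.14, "y": 0.154, "z": 0, "wx": 0, "wy": 0, "wz": 0, "hand": -1}, {"x": 0.14, "y": 0.154, "z": 0, "wx": 0, "wy": 0, "wz": 0, "hand": -1}, {"x": 0.11, "y": 0.121, "z": 0, "wx": 0, "wy": 0, "wz": 0, "hand": -1}, {"x": 0.077, "y": 0.082, "z": 0, "wx": 0, "wy": 0, "wz": 0, "hand": -1}, {"x": 0, "y": 0, "z": 0, "wx": 0, "wy": 0, "wz": 0, "hand": -1}, {"x": 0, "y": 0, "z": 0, "wx": 0, "wy": 0, "wz": 0, "hand": -1}, {"x": 0, "y": 0, "z": 0, "wx": 0, "wy": 0, "wz": 0, "hand": -1}, {"x": 0, "y": 0, "z": 0, "wx": 0, "wy": 0, "wz": 0, "hand": -1}, {"x": 0, "y": 0, "z": 0, "wx": 0, "wy": 0, "wz": 0, "hand": -1}]'

```text
time: 33.2
tool_pos: [0.5196, -0.1209, 0.1792]
tool_rot: [-0.0, -0.043, 0.999, 0.0]
contact_force: [0.0, -0.0, -0.0]
gripper_width: 0.739
grasp_force: 65.6
```

Request:
send_rows --rows '[{"x": 0, "y": 0, "z": 0, "wx": 0, "wy": 0, "wz": 0, "hand": -1}, {"x": 0, "y": 0, "z": 0, "wx": 0, "wy": 0, "wz": 0, "hand": -1}, {"x": 0, "y": 0, "z": 0, "wx": 0, "wy": 0, "wz": 0, "hand": -1}, {"x": 0, "y": 0, "z": 0, "wx": 0, "wy": 0, "wz": 0, "hand": -1}, {"x": 0, "y": 0, "z": 0, "wx": 0, "wy": 0, "wz": 0, "hand": -1}, {"x": 0, "y": 0, "z": 0, "wx": 0, "wy": 0, "wz": 0, "hand": -1}, {"x": 0, "y": 0, "z": 0, "wx": 0, "wy": 0, "wz": 0, "hand": -1}, {"x": 0, "y": 0, "z": 0, "wx": 0, "wy": 0, "wz": 0, "hand": -1}, {"x": 0, "y": 0, "z": 0, "wx": 0, "wy": 0, "wz": 0, "hand": -1}, {"x": 0, "y": 0, "z": 0, "wx": 0, "wy": 0, "wz": 0, "hand": -1}]'

```text
time: 34.03
tool_pos: [0.5192, -0.1203, 0.1794]
tool_rot: [0.0, -0.043, 0.999, -0.0]
contact_force: [-0.5, -0.0, -1.2]
gripper_width: 0.735
grasp_force: 65.6
```

```bash
python3 - <<'E'
from h import *
info("a"); to(519.6,-120.6,4.95,118+1.8)
wristpic("w11")
E
```

```text
a t 34.03 tcp [ 0.5192 -0.1203  0.1794] yawx -175.05 zax [ 0. -0. -1.] w 0.735 F [-0.5 -0.  -1.2] 65.6
shift [-0.003 -0.002  0.397] wz 0.0 tilt fix wx,wy [-0.  0.]
```

View pics/w11.png

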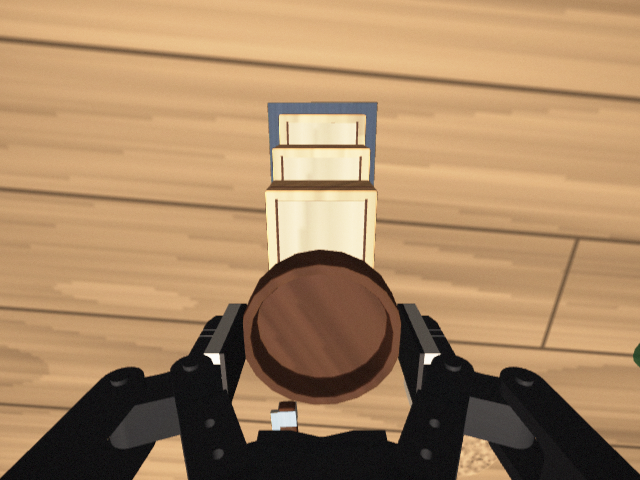

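The coaster is held level: rim cols 244–401, near rim at about row 251, far rim at about row 404. The short case's near edge is at row 190 (cols 265–377).

```bash
python3 - <<'E'
from h import *
ends("w11",[519.2,-120.3],4.95,[("coaster near",251.5,322,323,.1956,33),("coaster far",404,322,323,.1956,-33),("sides",325,244,401,.1956,0),("short",190,265,377,.118,45)])
E
```

```text
coaster near centre along 3.7 lat -0.1 width 0.4
coaster far centre along 0.7 lat -0.2 width 0.4
sides centre along 6.1 lat -0.2 width 61.5
short centre along -0.1 lat 0.6 width 62.6
```

Request:
send_rows --rows '[{"x": -0.005, "y": -0.003, "z": 0.06, "wx": 0, "wy": 0, "wz": 0, "hand": -1}, {"x": 0, "y": 0, "z": 0.1, "wx": 0, "wy": 0, "wz": 0, "hand": -1}, {"x": 0, "y": 0, "z": 0.08, "wx": 0, "wy": 0, "wz": 0, "hand": -1}, {"x": 0, "y": 0, "z": 0.06, "wx": 0, "wy": 0, "wz": 0, "hand": -1}, {"x": 0, "y": 0, "z": 0.04, "wx": 0, "wy": 0, "wz": 0, "hand": -1}, {"x": 0, "y": 0, "z": 0.02, "wx": 0, "wy": 0, "wz": 0, "hand": -1}, {"x": 0, "y": 0, "z": 0.01, "wx": 0, "wy": 0, "wz": 0, "hand": -1}, {"x": 0, "y": 0, "z": 0, "wx": 0, "wy": 0, "wz": 0, "hand": -1}, {"x": 0, "y": 0, "z": 0, "wx": 0, "wy": 0, "wz": 0, "hand": -1}, {"x": 0, "y": 0, "z": 0, "wx": 0, "wy": 0, "wz": 0, "hand": -1}]'

```text
time: 34.92
tool_pos: [0.5204, -0.1209, 0.1247]
tool_rot: [0.001, -0.043, 0.999, -0.0]
contact_force: [0.1, 0.0, -0.2]
gripper_width: 0.736
grasp_force: 65.6
```

Request:
send_rows --rows '[{"x": 0, "y": 0, "z": 0.01, "wx": 0, "wy": 0, "wz": 0, "hand": -1}, {"x": 0, "y": 0, "z": 0.007, "wx": 0, "wy": 0, "wz": 0, "hand": -1}, {"x": 0, "y": 0, "z": 0.005, "wx": 0, "wy": 0, "wz": 0, "hand": -1}, {"x": 0, "y": 0, "z": 0, "wx": 0, "wy": 0, "wz": 0, "hand": -1}, {"x": 0, "y": 0, "z": 0, "wx": 0, "wy": 0, "wz": 0, "hand": -1}, {"x": 0, "y": 0, "z": 0, "wx": 0, "wy": 0, "wz": 0, "hand": -1}, {"x": 0, "y": 0, "z": 0, "wx": 0, "wy": 0, "wz": 0, "hand": -1}, {"x": 0, "y": 0, "z": 0, "wx": 0, "wy": 0, "wz": 0, "hand": -1}, {"x": 0, "y": 0, "z": 0, "wx": 0, "wy": 0, "wz": 0, "hand": -1}, {"x": 0, "y": 0, "z": 0, "wx": 0, "wy": 0, "wz": 0, "hand": -1}]'

```text
time: 35.75
tool_pos: [0.52, -0.1207, 0.1206]
tool_rot: [0.0, -0.043, 0.999, -0.0]
contact_force: [-0.6, -0.3, -0.5]
gripper_width: 0.734
grasp_force: 65.6
```

Request:
send_rows --rows '[{"x": 0, "y": 0, "z": 0.004, "wx": 0, "wy": 0, "wz": 0, "hand": -1}, {"x": 0, "y": 0, "z": 0.004, "wx": 0, "wy": 0, "wz": 0, "hand": -1}, {"x": 0, "y": 0, "z": 0.002, "wx": 0, "wy": 0, "wz": 0, "hand": -1}, {"x": 0, "y": 0, "z": 0, "wx": 0, "wy": 0, "wz": 0, "hand": -1}, {"x": 0, "y": 0, "z": 0, "wx": 0, "wy": 0, "wz": 0, "hand": -1}, {"x": 0, "y": 0, "z": 0, "wx": 0, "wy": 0, "wz": 0, "hand": -1}, {"x": 0, "y": 0, "z": 0, "wx": 0, "wy": 0, "wz": 0, "hand": -1}, {"x": 0, "y": 0, "z": 0, "wx": 0, "wy": 0, "wz": 0, "hand": -1}, {"x": 0, "y": 0, "z": 0, "wx": 0, "wy": 0, "wz": 0, "hand": -1}, {"x": 0, "y": 0, "z": 0, "wx": 0, "wy": 0, "wz": 0, "hand": -1}]'

```text
time: 36.58
tool_pos: [0.5201, -0.1208, 0.1197]
tool_rot: [0.0, -0.043, 0.999, -0.0]
contact_force: [-3.3, 0.5, 5.4]
gripper_width: 0.735
grasp_force: 66.2
```

Request:
send_rows --rows '[{"x": 0, "y": 0, "z": 0, "wx": 0, "wy": 0, "wz": 0, "hand": 1}, {"x": 0, "y": 0, "z": 0, "wx": 0, "wy": 0, "wz": 0, "hand": 1}, {"x": 0, "y": 0, "z": 0, "wx": 0, "wy": 0, "wz": 0, "hand": 1}, {"x": 0, "y": 0, "z": 0, "wx": 0, "wy": 0, "wz": 0, "hand": 1}, {"x": 0, "y": 0, "z": 0, "wx": 0, "wy": 0, "wz": 0, "hand": 1}, {"x": 0, "y": 0, "z": 0, "wx": 0, "wy": 0, "wz": 0, "hand": 1}, {"x": 0, "y": 0, "z": 0, "wx": 0, "wy": 0, "wz": 0, "hand": 1}, {"x": 0, "y": 0, "z": 0, "wx": 0, "wy": 0, "wz": 0, "hand": 1}, {"x": 0, "y": 0, "z": 0, "wx": 0, "wy": 0, "wz": 0, "hand": 1}, {"x": 0, "y": 0, "z": 0, "wx": 0, "wy": 0, "wz": 0, "hand": 1}]'

```text
time: 37.42
tool_pos: [0.52, -0.1207, 0.1191]
tool_rot: [0.0, -0.043, 0.999, -0.0]
contact_force: [-0.5, -0.3, 0.6]
gripper_width: 0.998
grasp_force: 0.0
```

Request:
send_rows --rows '[{"x": 0, "y": 0, "z": -0.04, "wx": 0, "wy": 0, "wz": 0, "hand": 1}, {"x": 0, "y": 0, "z": -0.12, "wx": 0, "wy": 0, "wz": 0, "hand": 1}, {"x": 0, "y": 0, "z": -0.2, "wx": 0, "wy": 0, "wz": 0, "hand": 1}, {"x": 0, "y": 0, "z": -0.22, "wx": 0, "wy": 0, "wz": 0, "hand": 1}, {"x": 0, "y": 0, "z": -0.2, "wx": 0, "wy": 0, "wz": 0, "hand": 1}, {"x": 0, "y": 0, "z": -0.15, "wx": 0, "wy": 0, "wz": 0, "hand": 1}, {"x": 0, "y": 0, "z": -0.07, "wx": 0, "wy": 0, "wz": 0, "hand": 1}, {"x": 0, "y": 0, "z": 0, "wx": 0, "wy": 0, "wz": 0, "hand": 1}, {"x": 0, "y": 0, "z": 0, "wx": 0, "wy": 0, "wz": 0, "hand": 1}, {"x": 0, "y": 0, "z": 0, "wx": 0, "wy": 0, "wz": 0, "hand": 1}]'

```text
time: 38.25
tool_pos: [0.5191, -0.1204, 0.2668]
tool_rot: [-0.002, -0.043, 0.999, 0.001]
contact_force: [-0.1, -0.2, -0.6]
gripper_width: 1.001
grasp_force: 0.0
```

```bash
python3 - <<'E'
from h import *
info("a"); p=manip.state()["tool_pos"][:2]*1000
c,I=wristpic("w12"); H=cv2.cvtColor(I,cv2.COLOR_BGR2HSV)
m=cv2.inRange(H,(0,110,0),(17,255,135)); m[330:]=0;m[:,:240]=0;m[:,410:]=0
for b in blobs(m,800):
    print(cv2.boundingRect(b))
# intensity transitions down the middle
q0=None
for r in range(100,330):
    q=H[r,322].astype(int)
    if q0 is not None and abs(q-q0)[2]>22: print(r,q0,q)
    q0=q
# bottle position from cap: top + scene
I0=cv2.imread("pics/top0.png");ct=calibration("top");cs=calibration("scene")
S=cv2.imread("pics/scene0.png")
print(tri([ct,cs],[(257.6,220.5),(347,246)]).round(4), plane(ct,[(257.6,220.5)],.15).round(4), plane(cs,[(347,246)],.15).round(4))
E
```

```text
a t 38.25 tcp [ 0.5191 -0.1204  0.2668] yawx -175.05 zax [-0.0033  0.0013 -1.    ] w 1.001 F [-0.1 -0.2 -0.6] 0.0
(279, 178, 84, 94)
106 [ 15 113 189] [ 16 114 163]
107 [ 16 114 163] [ 10  39 117]
116 [116  36 106] [ 13 110 172]
117 [ 13 110 172] [ 18  97 232]
139 [ 19  62 229] [ 17  84 177]
140 [ 17  84 177] [ 13 140  89]
141 [ 13 140  89] [ 15 138 200]
142 [ 15 138 200] [ 19  96 242]
165 [ 19  63 232] [ 18  85 183]
166 [ 18  85 183] [ 15 133  98]
170 [ 14 138  94] [ 15 136 120]
171 [ 15 136 120] [ 16 116 204]
172 [ 16 116 204] [ 19  88 232]
189 [ 21  61 233] [ 17  77 179]
190 [ 17  77 179] [ 11 117  63]
191 [ 11 117  63] [ 12 148  38]
193 [ 12 159  37] [ 10 158  71]
194 [ 10 158  71] [ 10 137 104]
262 [  9 141  98] [ 11 155  61]
268 [ 10 144  53] [ 10 139  92]
272 [ 11 140 113] [ 17  95 202]
273 [ 17  95 202] [ 21  76 237]
280 [ 17  97 226] [ 15 113 194]
292 [ 15 108 192] [ 15 112 166]
293 [ 15 112 166] [ 15 117 129]
295 [ 16 115 118] [ 14 116 145]
296 [ 14 116 145] [ 15 111 177]
[0.6333 0.2332 0.1482] [[0.6327 0.2332 0.15  ]] [[0.6347 0.2341 0.15  ]]
```

View pics/w12.png

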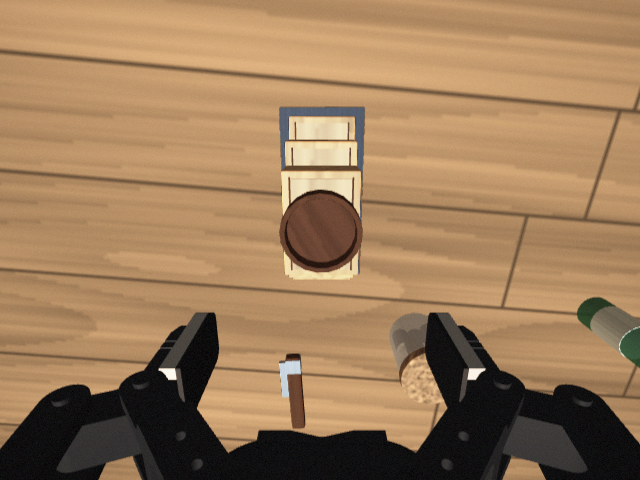

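The coaster sits on the short case: rim rows 190–272, cols 280–362, case rows 171–280. It is centred.

```bash
python3 - <<'E'
from h import *
ends("w12",[519.1,-120.4],4.95,[("coaster",231,280,362,.136,0),("c near",190,321,322,.136,33),("c far",272.3,321,322,.136,-33),("short near",171,281,362,.118,45),("short far",280,285,360,.118,-45)])
to(633.5,233.5,None,267)
E
```

```text
coaster centre along 0.3 lat 0.5 width 63.9
c near centre along -0.6 lat 0.2 width 0.8
c far centre along -1.6 lat 0.2 width 0.8
short near centre along -0.8 lat 0.2 width 63.8
short far centre along -4.6 lat -0.7 width 65.2
shift [-0.965  2.284 -0.004] wz 0 tilt fix wx,wy [ 0.002 -0.005]
```

Request:
send_rows --rows '[{"x": -0.045, "y": 0.104, "z": 0, "wx": 0, "wy": 0, "wz": 0, "hand": 1}, {"x": -0.08, "y": 0.19, "z": 0, "wx": 0, "wy": 0, "wz": 0, "hand": 1}, {"x": -0.1, "y": 0.24, "z": 0, "wx": 0, "wy": 0, "wz": 0, "hand": 1}, {"x": -0.1, "y": 0.24, "z": 0, "wx": 0, "wy": 0, "wz": 0, "hand": 1}, {"x": -0.1, "y": 0.24, "z": 0, "wx": 0, "wy": 0, "wz": 0, "hand": 1}, {"x": -0.1, "y": 0.24, "z": 0, "wx": 0, "wy": 0, "wz": 0, "hand": 1}, {"x": -0.1, "y": 0.24, "z": 0, "wx": 0, "wy": 0, "wz": 0, "hand": 1}, {"x": -0.1, "y": 0.24, "z": 0, "wx": 0, "wy": 0, "wz": 0, "hand": 1}, {"x": -0.1, "y": 0.23, "z": 0, "wx": 0, "wy": 0, "wz": 0, "hand": 1}, {"x": -0.08, "y": 0.19, "z": 0, "wx": 0, "wy": 0, "wz": 0, "hand": 1}]'

```text
time: 39.13
tool_pos: [0.6267, 0.2154, 0.2663]
tool_rot: [-0.002, -0.044, 0.999, -0.0]
contact_force: [-0.0, 0.6, 0.2]
gripper_width: 1.0
grasp_force: 0.0
```

Request:
send_rows --rows '[{"x": -0.06, "y": 0.13, "z": 0, "wx": 0, "wy": 0, "wz": 0, "hand": 1}, {"x": 0, "y": 0, "z": 0, "wx": 0, "wy": 0, "wz": 0, "hand": 1}, {"x": 0, "y": 0, "z": 0, "wx": 0, "wy": 0, "wz": 0, "hand": 1}, {"x": 0, "y": 0, "z": 0, "wx": 0, "wy": 0, "wz": 0, "hand": 1}, {"x": 0, "y": 0, "z": 0, "wx": 0, "wy": 0, "wz": 0, "hand": 1}, {"x": 0, "y": 0, "z": 0, "wx": 0, "wy": 0, "wz": 0, "hand": 1}, {"x": 0, "y": 0, "z": 0, "wx": 0, "wy": 0, "wz": 0, "hand": 1}, {"x": 0, "y": 0, "z": 0, "wx": 0, "wy": 0, "wz": 0, "hand": 1}, {"x": 0, "y": 0, "z": 0, "wx": 0, "wy": 0, "wz": 0, "hand": 1}, {"x": 0, "y": 0, "z": 0, "wx": 0, "wy": 0, "wz": 0, "hand": 1}]'

```text
time: 39.97
tool_pos: [0.6346, 0.2328, 0.2693]
tool_rot: [0.0, -0.043, 0.999, 0.0]
contact_force: [-0.4, -0.2, 0.1]
gripper_width: 1.003
grasp_force: 0.0
```

```bash
python3 - <<'E'
from h import *
info("a")
c,I=wristpic("w13"); H=cv2.cvtColor(I,cv2.COLOR_BGR2HSV)
for z in(.0,.045,.09,.15): print(z,proj(c,[.6335,.2335,z]).round(0))
x,y=proj(c,[.6335,.2335,.15]).astype(int)
for r in range(max(0,y-40),min(480,y+30),5): print(r,[H[r,k].tolist() for k in range(x-24,x+25,8)])
E
```

```text
a t 39.97 tcp [0.6346 0.2328 0.2693] yawx -175.07 zax [ 3.e-04  0.e+00 -1.e+00] w 1.003 F [-0.4 -0.2  0.1] 0.0
0.0 [323. 194.]
0.045 [323. 203.]
0.09 [323. 214.]
0.15 [323. 234.]
193 [[16, 112, 208], [22, 61, 121], [65, 82, 75], [63, 75, 78], [62, 80, 83], [17, 64, 104], [15, 110, 204]]
198 [[14, 117, 129], [62, 52, 123], [62, 85, 78], [62, 83, 80], [65, 88, 75], [66, 39, 139], [15, 112, 211]]
203 [[16, 108, 207], [65, 85, 84], [66, 86, 80], [62, 83, 80], [61, 81, 76], [62, 82, 81], [15, 116, 121]]
208 [[16, 111, 200], [63, 86, 92], [66, 93, 88], [64, 84, 82], [62, 84, 79], [62, 78, 82], [16, 109, 205]]
213 [[15, 113, 170], [64, 93, 93], [66, 85, 78], [62, 64, 60], [63, 88, 78], [63, 79, 77], [16, 117, 189]]
218 [[15, 115, 175], [62, 95, 102], [170, 24, 32], [114, 25, 51], [18, 40, 32], [64, 81, 79], [15, 112, 175]]
223 [[15, 113, 183], [59, 83, 92], [110, 49, 110], [111, 54, 113], [108, 59, 108], [60, 69, 59], [15, 115, 180]]
228 [[15, 114, 186], [110, 31, 74], [110, 56, 113], [110, 51, 109], [107, 53, 111], [113, 53, 97], [16, 115, 182]]
233 [[15, 115, 182], [113, 55, 112], [109, 55, 115], [109, 51, 110], [111, 53, 115], [107, 59, 113], [15, 109, 191]]
238 [[16, 112, 195], [112, 57, 116], [110, 59, 108], [110, 49, 115], [109, 56, 110], [110, 55, 112], [15, 112, 187]]
243 [[16, 112, 194], [15, 95, 174], [111, 54, 113], [108, 58, 110], [108, 56, 114], [14, 62, 152], [15, 110, 197]]
248 [[15, 109, 196], [15, 111, 197], [110, 55, 107], [108, 60, 115], [111, 56, 109], [16, 111, 198], [15, 110, 199]]
253 [[16, 112, 194], [16, 110, 197], [15, 108, 199], [15, 105, 190], [16, 109, 204], [16, 110, 201], [16, 111, 198]]
258 [[15, 112, 187], [15, 116, 187], [16, 114, 188], [16, 114, 186], [15, 113, 189], [15, 111, 190], [15, 112, 196]]
```

View pics/w13.png

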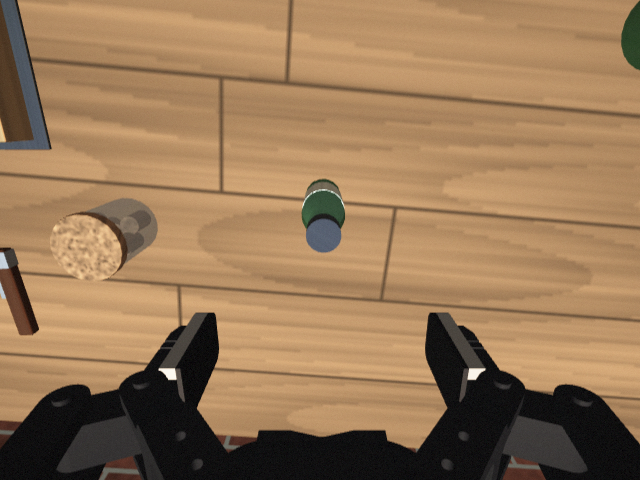

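The bottle is upright, with its cap centred at about (323,236), directly under the tool.

```bash
python3 - <<'E'
from h import *
c=np.load("pics/w13.npy",allow_pickle=True).item(); I=cv2.imread("pics/w13.png"); H=cv2.cvtColor(I,cv2.COLOR_BGR2HSV)
m=np.zeros(H.shape[:2],np.uint8); m[200:270,290:360]=cv2.inRange(H,(95,30,85),(125,255,160))[200:270,290:360]
b=max(blobs(m,50),key=cv2.contourArea); P=plane(c,b[:,0],.15)[:,:2].astype(np.float32)*1000
(cx,cy),r=cv2.minEnclosingCircle(P); print(cx,cy,r,cv2.boundingRect(b)); print(tri([c,calibration("top")],[cv2.minEnclosingCircle(b)[0],(257.6,220.5)]).round(4))
to(cx,cy,None,113)
E
```

```text
634.4904174804688 233.688720703125 13.020254135131836 (306, 219, 35, 33)
[0.6324 0.2332 0.1538]
shift [0.    0.005 1.042] wz 0 tilt fix wx,wy [0. 0.]
```

Request:
send_rows --rows '[{"x": 0, "y": 0.005, "z": 0.06, "wx": 0, "wy": 0, "wz": 0, "hand": 1}, {"x": 0, "y": 0, "z": 0.14, "wx": 0, "wy": 0, "wz": 0, "hand": 1}, {"x": 0, "y": 0, "z": 0.18, "wx": 0, "wy": 0, "wz": 0, "hand": 1}, {"x": 0, "y": 0, "z": 0.18, "wx": 0, "wy": 0, "wz": 0, "hand": 1}, {"x": 0, "y": 0, "z": 0.16, "wx": 0, "wy": 0, "wz": 0, "hand": 1}, {"x": 0, "y": 0, "z": 0.13, "wx": 0, "wy": 0, "wz": 0, "hand": 1}, {"x": 0, "y": 0, "z": 0.1, "wx": 0, "wy": 0, "wz": 0, "hand": 1}, {"x": 0, "y": 0, "z": 0.06, "wx": 0, "wy": 0, "wz": 0, "hand": 1}, {"x": 0, "y": 0, "z": 0.03, "wx": 0, "wy": 0, "wz": 0, "hand": 1}, {"x": 0, "y": 0, "z": 0, "wx": 0, "wy": 0, "wz": 0, "hand": 1}]'

```text
time: 40.85
tool_pos: [0.6342, 0.2338, 0.1122]
tool_rot: [-0.001, -0.043, 0.999, -0.0]
contact_force: [0.3, 1.1, 0.3]
gripper_width: 1.002
grasp_force: 0.0
```

Request:
send_rows --rows '[{"x": 0, "y": 0, "z": 0, "wx": 0, "wy": 0, "wz": 0, "hand": 1}, {"x": 0, "y": 0, "z": 0, "wx": 0, "wy": 0, "wz": 0, "hand": 1}, {"x": 0, "y": 0, "z": 0, "wx": 0, "wy": 0, "wz": 0, "hand": 1}, {"x": 0, "y": 0, "z": 0, "wx": 0, "wy": 0, "wz": 0, "hand": 1}, {"x": 0, "y": 0, "z": 0, "wx": 0, "wy": 0, "wz": 0, "hand": 1}, {"x": 0, "y": 0, "z": 0, "wx": 0, "wy": 0, "wz": 0, "hand": 1}, {"x": 0, "y": 0, "z": 0, "wx": 0, "wy": 0, "wz": 0, "hand": 0.3}, {"x": 0, "y": 0, "z": 0, "wx": 0, "wy": 0, "wz": 0, "hand": 0}, {"x": 0, "y": 0, "z": 0, "wx": 0, "wy": 0, "wz": 0, "hand": -0.1}, {"x": 0, "y": 0, "z": 0, "wx": 0, "wy": 0, "wz": 0, "hand": -0.2}]'

```text
time: 41.68
tool_pos: [0.6345, 0.2338, 0.113]
tool_rot: [-0.0, -0.043, 0.999, -0.0]
contact_force: [0.8, -0.5, 0.7]
gripper_width: 0.455
grasp_force: 0.0
```

Request:
send_rows --rows '[{"x": 0, "y": 0, "z": 0, "wx": 0, "wy": 0, "wz": 0, "hand": -0.25}, {"x": 0, "y": 0, "z": 0, "wx": 0, "wy": 0, "wz": 0, "hand": -0.3}, {"x": 0, "y": 0, "z": 0, "wx": 0, "wy": 0, "wz": 0, "hand": -0.35}, {"x": 0, "y": 0, "z": 0, "wx": 0, "wy": 0, "wz": 0, "hand": -0.4}, {"x": 0, "y": 0, "z": 0, "wx": 0, "wy": 0, "wz": 0, "hand": -0.45}, {"x": 0, "y": 0, "z": 0, "wx": 0, "wy": 0, "wz": 0, "hand": -0.5}, {"x": 0, "y": 0, "z": 0, "wx": 0, "wy": 0, "wz": 0, "hand": -1}, {"x": 0, "y": 0, "z": 0, "wx": 0, "wy": 0, "wz": 0, "hand": -1}, {"x": 0, "y": 0, "z": 0, "wx": 0, "wy": 0, "wz": 0, "hand": -1}, {"x": 0, "y": 0, "z": 0, "wx": 0, "wy": 0, "wz": 0, "hand": -1}]'

```text
time: 42.52
tool_pos: [0.6347, 0.2339, 0.1133]
tool_rot: [0.0, -0.043, 0.999, 0.0]
contact_force: [-0.1, 0.5, 0.8]
gripper_width: 0.291
grasp_force: 58.7
```

```bash
python3 - <<'E'
from h import *
info("a"); to(520.1,-120.6,None,290)
E
```

```text
a t 42.52 tcp [0.6347 0.2339 0.1133] yawx -175.05 zax [ 3.e-04  2.e-04 -1.e+00] w 0.291 F [-0.1  0.5  0.8] 58.7
shift [ 0.964 -2.289 -1.179] wz 0 tilt fix wx,wy [0. 0.]
```

Request:
send_rows --rows '[{"x": 0, "y": 0, "z": -0.03, "wx": 0, "wy": 0, "wz": 0, "hand": -1}, {"x": 0, "y": 0, "z": -0.08, "wx": 0, "wy": 0, "wz": 0, "hand": -1}, {"x": 0, "y": 0, "z": -0.14, "wx": 0, "wy": 0, "wz": 0, "hand": -1}, {"x": 0, "y": 0, "z": -0.18, "wx": 0, "wy": 0, "wz": 0, "hand": -1}, {"x": 0, "y": 0, "z": -0.2, "wx": 0, "wy": 0, "wz": 0, "hand": -1}, {"x": 0, "y": 0, "z": -0.2, "wx": 0, "wy": 0, "wz": 0, "hand": -1}, {"x": 0, "y": 0, "z": -0.17, "wx": 0, "wy": 0, "wz": 0, "hand": -1}, {"x": 0, "y": 0, "z": -0.11, "wx": 0, "wy": 0, "wz": 0, "hand": -1}, {"x": 0, "y": 0, "z": -0.06, "wx": 0, "wy": 0, "wz": 0, "hand": -1}, {"x": 0, "y": 0, "z": -0.01, "wx": 0, "wy": 0, "wz": 0, "hand": -1}]'

```text
time: 43.35
tool_pos: [0.6353, 0.234, 0.2934]
tool_rot: [0.002, -0.043, 0.999, 0.0]
contact_force: [0.3, -0.0, -2.2]
gripper_width: 0.292
grasp_force: 58.9
```

Request:
send_rows --rows '[{"x": 0.016, "y": -0.04, "z": 0, "wx": 0, "wy": 0, "wz": 0, "hand": -1}, {"x": 0.035, "y": -0.08, "z": 0, "wx": 0, "wy": 0, "wz": 0, "hand": -1}, {"x": 0.05, "y": -0.12, "z": 0, "wx": 0, "wy": 0, "wz": 0, "hand": -1}, {"x": 0.065, "y": -0.15, "z": 0, "wx": 0, "wy": 0, "wz": 0, "hand": -1}, {"x": 0.075, "y": -0.18, "z": 0, "wx": 0, "wy": 0, "wz": 0, "hand": -1}, {"x": 0.08, "y": -0.19, "z": 0, "wx": 0, "wy": 0, "wz": 0, "hand": -1}, {"x": 0.08, "y": -0.19, "z": 0, "wx": 0, "wy": 0, "wz": 0, "hand": -1}, {"x": 0.08, "y": -0.19, "z": 0, "wx": 0, "wy": 0, "wz": 0, "hand": -1}, {"x": 0.08, "y": -0.19, "z": 0, "wx": 0, "wy": 0, "wz": 0, "hand": -1}, {"x": 0.08, "y": -0.19, "z": 0, "wx": 0, "wy": 0, "wz": 0, "hand": -1}]'

```text
time: 44.18
tool_pos: [0.5562, -0.0036, 0.2876]
tool_rot: [-0.002, -0.043, 0.999, 0.0]
contact_force: [0.7, -0.8, -2.7]
gripper_width: 0.287
grasp_force: 59.1
```

Request:
send_rows --rows '[{"x": 0.08, "y": -0.19, "z": 0, "wx": 0, "wy": 0, "wz": 0, "hand": -1}, {"x": 0.08, "y": -0.19, "z": 0, "wx": 0, "wy": 0, "wz": 0, "hand": -1}, {"x": 0.065, "y": -0.15, "z": 0, "wx": 0, "wy": 0, "wz": 0, "hand": -1}, {"x": 0.05, "y": -0.12, "z": 0, "wx": 0, "wy": 0, "wz": 0, "hand": -1}, {"x": 0.03, "y": -0.08, "z": 0, "wx": 0, "wy": 0, "wz": 0, "hand": -1}, {"x": 0.018, "y": -0.039, "z": 0, "wx": 0, "wy": 0, "wz": 0, "hand": -1}, {"x": 0, "y": 0, "z": 0, "wx": 0, "wy": 0, "wz": 0, "hand": -1}, {"x": 0, "y": 0, "z": 0, "wx": 0, "wy": 0, "wz": 0, "hand": -1}, {"x": 0, "y": 0, "z": 0, "wx": 0, "wy": 0, "wz": 0, "hand": -1}, {"x": 0, "y": 0, "z": 0, "wx": 0, "wy": 0, "wz": 0, "hand": -1}]'

```text
time: 45.02
tool_pos: [0.5204, -0.1198, 0.29]
tool_rot: [-0.0, -0.044, 0.999, 0.0]
contact_force: [-0.4, 0.4, -2.0]
gripper_width: 0.289
grasp_force: 59.1
```

Request:
send_rows --rows '[{"x": 0, "y": 0, "z": 0, "wx": 0, "wy": 0, "wz": 0, "hand": -1}, {"x": 0, "y": 0, "z": 0, "wx": 0, "wy": 0, "wz": 0, "hand": -1}, {"x": 0, "y": 0, "z": 0, "wx": 0, "wy": 0, "wz": 0, "hand": -1}, {"x": 0, "y": 0, "z": 0, "wx": 0, "wy": 0, "wz": 0, "hand": -1}, {"x": 0, "y": 0, "z": 0, "wx": 0, "wy": 0, "wz": 0, "hand": -1}, {"x": 0, "y": 0, "z": 0, "wx": 0, "wy": 0, "wz": 0, "hand": -1}, {"x": 0, "y": 0, "z": 0, "wx": 0, "wy": 0, "wz": 0, "hand": -1}, {"x": 0, "y": 0, "z": 0, "wx": 0, "wy": 0, "wz": 0, "hand": -1}, {"x": 0, "y": 0, "z": 0, "wx": 0, "wy": 0, "wz": 0, "hand": -1}, {"x": 0, "y": 0, "z": 0, "wx": 0, "wy": 0, "wz": 0, "hand": -1}]'

```text
time: 45.85
tool_pos: [0.5201, -0.1207, 0.2901]
tool_rot: [0.0, -0.043, 0.999, -0.0]
contact_force: [-0.2, -0.5, -2.0]
gripper_width: 0.284
grasp_force: 59.1
```

```bash
python3 - <<'E'
from h import *
info("a"); to(520.1,-120.6,4.95,123+113.3)
S=grab_frame("scene"); cv2.imwrite("pics/s14.png",S); cs=calibration("scene")
x,y=proj(cs,[.52,-.12,.2]).astype(int); k=S[y-80:y+70,x-75:x+75]
c,I=wristpic("w14")
cv2.imwrite("pics/v14.png",np.hstack([cv2.resize(k,(400,400)),cv2.resize(I[100:440,150:490],(400,400))])); print(x-75,y-80)
E
```

```text
a t 45.85 tcp [ 0.5201 -0.1207  0.2901] yawx -175.05 zax [ 0. -0. -1.] w 0.284 F [-0.2 -0.5 -2. ] 59.1
shift [-0.     0.001  0.359] wz -0.0 tilt fix wx,wy [-0.  0.]
198 56
```

```bash
cat > bt.py <<'E'
from h import *
import sys
def chk(pic,b0):
    S=cv2.imread(pic); cs=calibration("scene"); H=cv2.cvtColor(S,cv2.COLOR_BGR2HSV)
    g=cv2.inRange(H,(40,60,20),(85,255,160))
    for z in (b0+.035,b0+.05,b0+.065,b0+.08,b0+.1):
        x,y=proj(cs,[.5201,-.1206,z]); r=int(round(y)); row=np.where(g[r,int(x)-25:int(x)+25])[0]+int(x)-25
        l=S[r,int(x)-18:int(x)+19]; print(round(z-b0,3),"axis px",x.round(1),r,"green",(row.min(),row.max(),(row.min()+row.max())/2) if len(row) else None)
    d=cv2.inRange(H,(0,110,0),(17,255,110)); x,y=proj(cs,[.5201,-.1206,.136]); print("rim px",x.round(1),y.round(1))
    r=int(round(y)); row=np.where(d[r,int(x)-40:int(x)+40])[0]+int(x)-40; print("dark row",row.min(),row.max())
chk(sys.argv[1],float(sys.argv[2]))
E
python3 bt.py pics/s14.png .177
```

```text
0.035 axis px 273.1 133 green None
0.05 axis px 272.7 127 green None
0.065 axis px 272.3 122 green (np.int64(266), np.int64(277), np.float64(271.5))
0.08 axis px 271.8 117 green (np.int64(264), np.int64(279), np.float64(271.5))
0.1 axis px 271.2 109 green (np.int64(265), np.int64(277), np.float64(271.0))
rim px 275.2 157.4
dark row 263 286
```

The bottle hangs vertical on the predicted axis, within 1 px, and the coaster is centred under it. Lowering.

Request:
send_rows --rows '[{"x": 0, "y": 0, "z": 0.03, "wx": 0, "wy": 0, "wz": 0, "hand": -1}, {"x": 0, "y": 0, "z": 0.05, "wx": 0, "wy": 0, "wz": 0, "hand": -1}, {"x": 0, "y": 0, "z": 0.06, "wx": 0, "wy": 0, "wz": 0, "hand": -1}, {"x": 0, "y": 0, "z": 0.06, "wx": 0, "wy": 0, "wz": 0, "hand": -1}, {"x": 0, "y": 0, "z": 0.05, "wx": 0, "wy": 0, "wz": 0, "hand": -1}, {"x": 0, "y": 0, "z": 0.03, "wx": 0, "wy": 0, "wz": 0, "hand": -1}, {"x": 0, "y": 0, "z": 0.02, "wx": 0, "wy": 0, "wz": 0, "hand": -1}, {"x": 0, "y": 0, "z": 0.02, "wx": 0, "wy": 0, "wz": 0, "hand": -1}, {"x": 0, "y": 0, "z": 0.01, "wx": 0, "wy": 0, "wz": 0, "hand": -1}, {"x": 0, "y": 0, "z": 0, "wx": 0, "wy": 0, "wz": 0, "hand": -1}]'

```text
time: 46.78
tool_pos: [0.5201, -0.1207, 0.2404]
tool_rot: [-0.0, -0.043, 0.999, 0.0]
contact_force: [0.6, 0.2, -2.4]
gripper_width: 0.291
grasp_force: 59.1
```

Request:
send_rows --rows '[{"x": 0, "y": 0, "z": 0.006, "wx": 0, "wy": 0, "wz": 0, "hand": -1}, {"x": 0, "y": 0, "z": 0.006, "wx": 0, "wy": 0, "wz": 0, "hand": -1}, {"x": 0, "y": 0, "z": 0.006, "wx": 0, "wy": 0, "wz": 0, "hand": -1}, {"x": 0, "y": 0, "z": 0, "wx": 0, "wy": 0, "wz": 0, "hand": -1}, {"x": 0, "y": 0, "z": 0, "wx": 0, "wy": 0, "wz": 0, "hand": -1}, {"x": 0, "y": 0, "z": 0, "wx": 0, "wy": 0, "wz": 0, "hand": -1}, {"x": 0, "y": 0, "z": 0, "wx": 0, "wy": 0, "wz": 0, "hand": -1}, {"x": 0, "y": 0, "z": 0, "wx": 0, "wy": 0, "wz": 0, "hand": -1}, {"x": 0, "y": 0, "z": 0, "wx": 0, "wy": 0, "wz": 0, "hand": -1}, {"x": 0, "y": 0, "z": 0, "wx": 0, "wy": 0, "wz": 0, "hand": -1}]'

```text
time: 47.62
tool_pos: [0.5201, -0.1207, 0.2379]
tool_rot: [0.0, -0.043, 0.999, -0.0]
contact_force: [0.5, -0.1, -2.4]
gripper_width: 0.289
grasp_force: 59.1
```

Request:
send_rows --rows '[{"x": 0, "y": 0, "z": 0.004, "wx": 0, "wy": 0, "wz": 0, "hand": -1}, {"x": 0, "y": 0, "z": 0.004, "wx": 0, "wy": 0, "wz": 0, "hand": -1}, {"x": 0, "y": 0, "z": 0.003, "wx": 0, "wy": 0, "wz": 0, "hand": -1}, {"x": 0, "y": 0, "z": 0, "wx": 0, "wy": 0, "wz": 0, "hand": -1}, {"x": 0, "y": 0, "z": 0, "wx": 0, "wy": 0, "wz": 0, "hand": -1}, {"x": 0, "y": 0, "z": 0, "wx": 0, "wy": 0, "wz": 0, "hand": -1}, {"x": 0, "y": 0, "z": 0, "wx": 0, "wy": 0, "wz": 0, "hand": -1}, {"x": 0, "y": 0, "z": 0, "wx": 0, "wy": 0, "wz": 0, "hand": -1}, {"x": 0, "y": 0, "z": 0, "wx": 0, "wy": 0, "wz": 0, "hand": -1}, {"x": 0, "y": 0, "z": 0, "wx": 0, "wy": 0, "wz": 0, "hand": -1}]'

```text
time: 48.45
tool_pos: [0.5201, -0.1207, 0.2363]
tool_rot: [0.0, -0.043, 0.999, -0.0]
contact_force: [0.4, 0.8, -2.7]
gripper_width: 0.291
grasp_force: 59.3
```

Request:
send_rows --rows '[{"x": 0, "y": 0, "z": 0.003, "wx": 0, "wy": 0, "wz": 0, "hand": -1}, {"x": 0, "y": 0, "z": 0.003, "wx": 0, "wy": 0, "wz": 0, "hand": -1}, {"x": 0, "y": 0, "z": 0, "wx": 0, "wy": 0, "wz": 0, "hand": -1}, {"x": 0, "y": 0, "z": 0, "wx": 0, "wy": 0, "wz": 0, "hand": -1}, {"x": 0, "y": 0, "z": 0, "wx": 0, "wy": 0, "wz": 0, "hand": -1}, {"x": 0, "y": 0, "z": 0, "wx": 0, "wy": 0, "wz": 0, "hand": -1}, {"x": 0, "y": 0, "z": 0, "wx": 0, "wy": 0, "wz": 0, "hand": -1}, {"x": 0, "y": 0, "z": 0, "wx": 0, "wy": 0, "wz": 0, "hand": -1}, {"x": 0, "y": 0, "z": 0, "wx": 0, "wy": 0, "wz": 0, "hand": -1}, {"x": 0, "y": 0, "z": 0, "wx": 0, "wy": 0, "wz": 0, "hand": -1}]'

```text
time: 49.28
tool_pos: [0.5204, -0.1207, 0.2362]
tool_rot: [0.001, -0.043, 0.999, -0.0]
contact_force: [-1.1, 1.4, 6.0]
gripper_width: 0.292
grasp_force: 59.9
```

Contact at the expected height. Ease off slightly, then open.

Request:
send_rows --rows '[{"x": 0, "y": 0, "z": -0.003, "wx": 0, "wy": 0, "wz": 0, "hand": -1}, {"x": 0, "y": 0, "z": 0, "wx": 0, "wy": 0, "wz": 0, "hand": -1}, {"x": 0, "y": 0, "z": 0, "wx": 0, "wy": 0, "wz": 0, "hand": -0.35}, {"x": 0, "y": 0, "z": 0, "wx": 0, "wy": 0, "wz": 0, "hand": -0.3}, {"x": 0, "y": 0, "z": 0, "wx": 0, "wy": 0, "wz": 0, "hand": -0.2}, {"x": 0, "y": 0, "z": 0, "wx": 0, "wy": 0, "wz": 0, "hand": 0}, {"x": 0, "y": 0, "z": 0, "wx": 0, "wy": 0, "wz": 0, "hand": 0.3}, {"x": 0, "y": 0, "z": 0, "wx": 0, "wy": 0, "wz": 0, "hand": 0.6}, {"x": 0, "y": 0, "z": 0, "wx": 0, "wy": 0, "wz": 0, "hand": 1}, {"x": 0, "y": 0, "z": 0, "wx": 0, "wy": 0, "wz": 0, "hand": 1}]'

```text
time: 50.12
tool_pos: [0.5201, -0.1207, 0.2358]
tool_rot: [-0.0, -0.043, 0.999, -0.0]
contact_force: [0.4, 0.6, -0.1]
gripper_width: 0.997
grasp_force: 0.0
```

Request:
send_rows --rows '[{"x": 0, "y": 0, "z": 0, "wx": 0, "wy": 0, "wz": 0, "hand": 1}, {"x": 0, "y": 0, "z": 0, "wx": 0, "wy": 0, "wz": 0, "hand": 1}, {"x": 0, "y": 0, "z": -0.04, "wx": 0, "wy": 0, "wz": 0, "hand": 1}, {"x": 0, "y": 0, "z": -0.08, "wx": 0, "wy": 0, "wz": 0, "hand": 1}, {"x": 0, "y": 0, "z": -0.12, "wx": 0, "wy": 0, "wz": 0, "hand": 1}, {"x": 0, "y": 0, "z": -0.15, "wx": 0, "wy": 0, "wz": 0, "hand": 1}, {"x": 0, "y": 0, "z": -0.15, "wx": 0, "wy": 0, "wz": 0, "hand": 1}, {"x": 0, "y": 0, "z": -0.12, "wx": 0, "wy": 0, "wz": 0, "hand": 1}, {"x": 0, "y": 0, "z": -0.05, "wx": 0, "wy": 0, "wz": 0, "hand": 1}, {"x": 0, "y": 0, "z": 0, "wx": 0, "wy": 0, "wz": 0, "hand": 1}]'

```text
time: 50.95
tool_pos: [0.5211, -0.1211, 0.3461]
tool_rot: [0.003, -0.043, 0.999, -0.001]
contact_force: [0.5, -0.1, -0.4]
gripper_width: 1.0
grasp_force: 0.0
```

```bash
python3 - <<'E'
from h import *
info("a"); cv2.imwrite("pics/s15.png",grab_frame("scene"))
c,I=wristpic("w15"); H=cv2.cvtColor(I,cv2.COLOR_BGR2HSV); x,y=proj(c,[.5201,-.1207,.273]).round().astype(int)
m=np.zeros(H.shape[:2],np.uint8); s=np.s_[y-50:y+50,x-50:x+50]; m[s]=cv2.inRange(H,(95,30,60),(125,255,170))[s]
for b in blobs(m,100): print((x,y),cv2.boundingRect(b),cv2.minEnclosingCircle(plane(c,b[:,0],.273)[:,:2].astype(np.float32)*1000))
E
python3 bt.py pics/s15.png .123
```

```text
a t 50.95 tcp [ 0.5211 -0.1211  0.3461] yawx -175.05 zax [ 0.0055 -0.0021 -1.    ] w 1.0 F [ 0.5 -0.1 -0.4] 0.0
(np.int64(322), np.int64(258)) (301, 239, 42, 39) ((520.303466796875, -121.00550079345703), 13.153383255004883)
0.035 axis px 274.6 150 green None
0.05 axis px 274.2 146 green None
0.065 axis px 273.8 141 green (np.int64(268), np.int64(277), np.float64(272.5))
0.08 axis px 273.4 136 green (np.int64(266), np.int64(280), np.float64(273.0))
0.1 axis px 272.8 129 green (np.int64(267), np.int64(278), np.float64(272.5))
rim px 275.2 157.4
dark row 263 286
```

The bottle's cap is at (520.3,−121.0) at the expected height, upright and centred, and the gripper is clear.

```bash
python3 -c "
from plant import job_done
print(job_done())"
```

```text
the job is handed in; nothing more can be done
None
```

The display is built and handed in at about 51 s on the robot's clock: the three cases and the coaster measured within about 2 mm of centre, the sample bottle stands upright inside the coaster, and the bystanders were left alone; no verdict came back.

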